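# Pack out and nip a moulding block in a sprung-jaw jig

## Task

Lay the yellow-painted moulding block lengthwise in the channel of the wooden jig, next to the dark end stop; then stand packers on the channel floor between it and the sliding jaw, until the gap is small enough for the jaw's short stroke to take up. Then push the jaw by its post until you feel the whole row close tight and square against the end stop, and finish holding it like that: the jaw springs back if let go, so keep hold of the post and keep pushing firmly (about 15 N at the post). Leave the tin, the knife and the cork block where they are.

Things in the scene. Friction and masses are not known exactly. Their poses are not given: they have to be found in the camera images.
- jig: Plywood clamping jig fixed to the bench, 90 wide (its x) x 300 long (its y). Origin: on its centre line, at bench level; the base runs from y -160 to +140 mm. Its channel runs along y: the floor is 18 mm above the bench and 46 mm wide, between two rails 10 mm thick that rise 12 mm above the floor (30 mm above the bench). The jaw slides at the -y end, in front of a dark end block (66 wide, at y -160 to -142, top 64 mm above the bench); the end stop stands at the +y side.
- end_stop: Dark wooden end stop fixed in the channel, 44 wide x 30 thick (along the channel) x 55 tall with a 5 mm bolt head on top. Origin: centre of its underside, on the channel floor; axes as the jig's. Its face towards the jaw lies 15 mm from the origin, towards the jig's -y. It stands in a different place along the channel each time (origin at jig y +46 to +90 mm).
- jaw (a joint): The jaw's slide, in m: 0 = fully back (rest), 0.046 = end of its stroke, towards the jig's +y. A return spring pushes it back with about 4 N at rest and 6 N at full stroke; this is felt on top of the clamping force. It closes a gap of at most 46 mm. At 0 its pressing face is at jig y -90 mm.
- jaw_post (a point): The centre of the top of the jaw's upright wooden post, 107 mm above the bench. The post is 24 wide (across the channel) x 18 (along the channel) and rises from the jaw block's top, 59 mm above the bench, to 107 mm. The jaw block (40 wide, 30 along the channel) is centred below it: its pressing face is 15 mm from this point, towards the jig's +y. The post can be gripped across its 24 mm width.
- moulding: Yellow-painted wooden moulding block, 38 wide (its x) x 70 long (its y), 40 tall with a half-round bead of 11 mm radius along its top (51 mm in all); 100 to 190 g. Origin: centre of its underside. Lies on the bench bead up; in the channel its length goes along the channel. It can be gripped across its 38 mm width.
- packer1: A pale wooden packer, a plain block 40 wide (its x) x 28 thick (its y) x 50 tall (its z), standing upright on the bench; 60 g. Origin: centre of its underside. The three packers are identical. In the channel its 28 mm thickness goes along the channel. It can be gripped across its 40 mm width.
- packer2: A pale wooden packer, a plain block 40 wide (its x) x 28 thick (its y) x 50 tall (its z), standing upright on the bench; 60 g. Origin: centre of its underside. The three packers are identical. In the channel its 28 mm thickness goes along the channel. It can be gripped across its 40 mm width.
- packer3: A pale wooden packer, a plain block 40 wide (its x) x 28 thick (its y) x 50 tall (its z), standing upright on the bench; 60 g. Origin: centre of its underside. The three packers are identical. In the channel its 28 mm thickness goes along the channel. It can be gripped across its 40 mm width.
- tin: Bystander: paint tin, 72 diameter x 85 tall. Origin: centre of its underside. Leave alone.
- knife: Bystander: flat spatula with a black handle, about 270 long, origin where the handle meets the blade and under 30 high, lying on the bench; its x runs from handle to blade. Leave alone.
- sander: Bystander: cork sanding block, 60 x 90 x 35. Origin: centre of its underside. Leave alone.
Not all that is in view belongs to the job. Leave any blue or orange look-alike of the packer2 alone.

How it is judged:
By the outcome, as a careful person would: the job done as asked, in the order asked, and still so for the second after the job is handed in, while the arm keeps its last pose, push and grip.
It also fails if it takes over 72 s, if anything falls off the work surface, if the arm or the gripper's body presses on something with over 40 N, if the wrist force passes 120 N, or if a joint passes its speed limit or range.

## Robot

A 6-joint arm with a two-finger parallel gripper is mounted at the origin on the work surface. World frame = base frame: x ahead of the robot, y to its left, z up, the work surface at z = 0. Lengths are in mm, angles in rad, forces in N, time in s.
With the tool pointing down it reaches from about 350 to 850 mm from the base axis. Payload 8.1 kg.
Tool frame: the origin (TCP) lies on the centre line of the jaws, within the pads' length; the fingertips stand 11 mm ahead of it and the grasp point (between the pads) lies 8 mm behind it; z points along the fingers, y is the direction in which the jaws open and shut (so a half turn about z gives the same grasp; the last joint's range is limited). The gripper opens to 85 mm and grips with 20 to 120 N. Pads are 22 mm wide; open, the fingers measure 114 mm over their backs; the gripper's body (76 mm by 85 mm) begins 54 mm behind the grasp point. The pads swing forward as they close: fully open they stand 13 mm farther back than shut.
Start: joints at [-1.249, 0.13, 1.488, -0, 1.523, -0.085], TCP at [237.423, -551.031, 206.892] pointing down, gripper open.
Joint ranges: [-2.96, 2.96], [-0.89, 2.26], [0.02, 2.5], [-1.34, 4.48], [0, 2.73], [-2.66, 2.66]. Speed limits (rad/s): [2.39, 2.39, 2.79, 3.14, 3.14, 3.14].

## Interface

Orientations are given as a unit quaternion [x, y, z, w].
In Python, from workcell import env, camera, camera_info gives the robot as it stands. The module is installed in compiled form; this text tells all that it offers.
- The arm moves only by the tool jog_arm, never from a script. Its argument "deltas" is a list that holds one entry, the list of rows, each a list of 5 numbers: the closure, from 0 (fully open) to 1 (shut), then the shift along the tool's x, y, z scaled (see below), then the turn about the tool's z scaled (see below). A call has 1 to 12 rows; each row is the pose to reach, as a shift and turn from the pose measured when the call began, along the tool's axes at that moment, turning the shorter way round; what a row does not reach only later rows make up. The controller multiplies each number of a shift by 0.1 m and each number of a turn by pi rad. A row lasts 1/12 s, in which the tool goes at most 41.7 mm and 7.16 degrees, less where a joint would pass 70% of its speed; a pose out of reach is approached as far as the arm can. A call with a number of a shift or a turn outside -1 to 1 is refused whole. A call with a gripper value outside its range is refused whole. The fingers move at their own pace and stop on an object; the grip force is fixed at half the most. Time passes only in rows, so rows that repeat a pose let the fingers close. It gives the time, the measured TCP pose, the force and the opening at its end, in the units of the state.
- env.sense(): the state, without advancing time (a new reading comes with each control period).
- camera(name): name is "side" or "top" or "wrist"; returns the picture (384x512x3 uint8, blue, green, red); there is no depth.
- camera_info(name): a dict with "intrinsics" (3x3 intrinsics, pixels), "R" (3x3) and "t" (3): a world point X has camera coordinates R X + t; the wrist camera has in their place "hand_eye" (4x4, takes a point from camera to tool coordinates, whose origin is the TCP and whose axes are the flange's). Camera axes: x right, y down, z forward; pixel columns grow to the right and rows downward; lengths in mm; the calibration is good to about 2 mm. A picture is of the moment at which its call begins: read the wrist's pose just before it. camera_info takes no time and is no camera call.
- env.job_done(): hands the job in, once; it reports no verdict.
The state is a dict: "time_s": time; "qpos": joint angles; "qvel": joint speeds; "effort": joint torques, N m; "position": TCP position; "eef_rot": TCP orientation; "force": force on the tool from outside, world axes, zero at the start; "ft_torque": the same for the moment, N m; "width": finger opening in mm.
Only numpy, scipy, OpenCV 4.12 (cv2) and the standard library are available. Lean on these libraries where they do the work, as an engineer would, in place of code of your own. Each camera call takes 0.05 s, during which the arm holds its last target.

## Working session

There is one attempt and no reset: what is moved stays moved. The work goes in short steps, Python scripts to look and compute and a tool call to move; the robot and the scene stay as the last step left them, time stands still between calls to the robot, and variables do not carry over. Pictures are saved under pics/ and viewed, and the job is handed in when it is done.

Besides the shell and the picture viewer there is one more tool, called after "Request:" in YAML: its name, and indented under it one key for each argument. jog_arm: Moves the arm, as the interface text tells. Its arguments: {"type":"object","properties":{"deltas":{"type":"array","items":{"type":"array","items":{"type":"array","items":{"type":"number","minimum":-1,"maximum":1}}}}},"required":["deltas"]}

```bash
mkdir -p pics; ls
python3 - <<'E'
from workcell import env,camera,camera_info
import cv2,numpy as np
print(env.sense())
for n in("side","top","wrist"):
    im=camera(n); cv2.imwrite(f"pics/{n}0.png",im)
    print(n,camera_info(n))
E
```

```text
pics
{'time_s': 0.0, 'qpos': array([-1.24939558e+00,  1.31143571e-01,  1.48927725e+00,  1.64314899e-06,
        1.52300075e+00, -8.53808061e-02]), 'qvel': array([-4.62608174e-04,  1.26707363e-03,  1.00310059e-05, -5.01680226e-04,
        1.29896935e-04, -1.47417108e-03]), 'effort': array([-4.23030560e-04, -5.69397461e+01, -5.00561428e+01, -4.51461146e-04,
        1.49237219e-02,  2.33765485e-05]), 'position': array([ 237.23749289, -550.46248209,  205.85609376]), 'eef_rot': array([ 9.79386900e-01,  2.01991247e-01, -1.06850249e-04, -9.08196845e-04]), 'force': array([0.78581698, 0.15795066, 0.58422391]), 'ft_torque': array([ 0.01228464,  0.00305382, -0.05091872]), 'width': 85.15887216376721}
side {'intrinsics': array([[351.03588323,   0.        , 253.68691724],
       [  0.        , 351.03588323, 192.74124979],
       [  0.        ,   0.        ,   1.        ]]), 'R': array([[-0.87293946, -0.48780452, -0.00484215],
       [-0.3532326 ,  0.63890302, -0.68339569],
       [ 0.33645717, -0.59485266, -0.73003211]]), 't': array([514.84819818, 253.54462185, 651.09605141])}
top {'intrinsics': a
[... 199 characters left out ...]
91334],
       [-0.99676754, -0.00916195, -0.0798156 ],
       [ 0.08003831, -0.02726817, -0.99641875]]), 't': array([-4.59055393e-01,  5.75714585e+02,  1.01362349e+03])}
wrist {'intrinsics': array([[340.94817917,   0.        , 254.96712711],
       [  0.        , 340.94817917, 189.04679292],
       [  0.        ,   0.        ,   1.        ]]), 'hand_eye': array([[-5.73014286e-04, -9.48122632e-01, -3.17904305e-01,
         8.12369998e+01],
       [ 9.99999624e-01, -3.36453694e-04, -7.99028843e-04,
        -1.18663668e+00],
       [ 6.50617251e-04, -3.17904644e-01,  9.48122468e-01,
        -1.65936834e+02],
       [ 0.00000000e+00,  0.00000000e+00,  0.00000000e+00,
         1.00000000e+00]])}
```

View pics/top0.png

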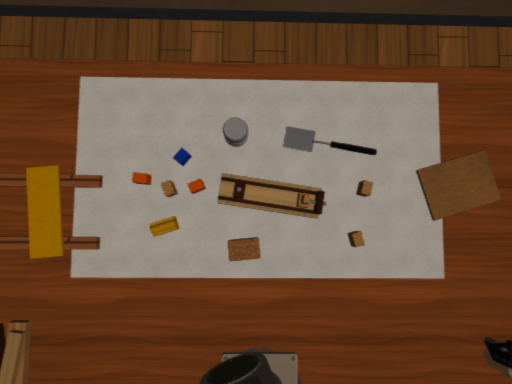

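View pics/side0.png

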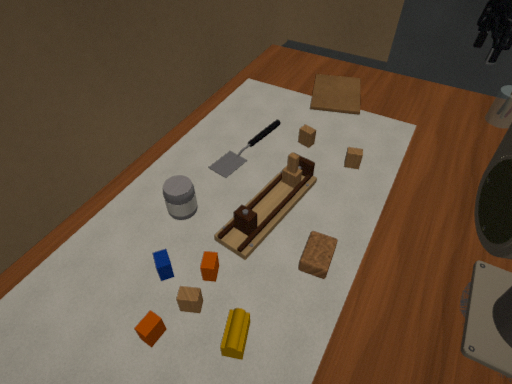

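View pics/wrist0.png

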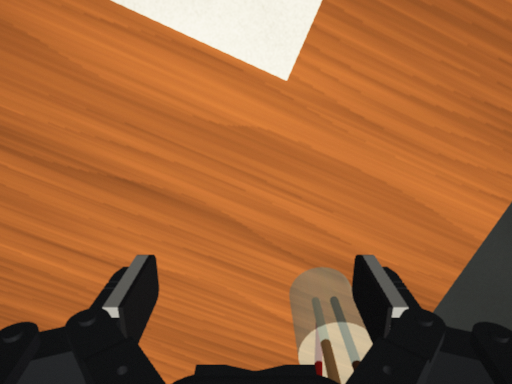

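Run:
```python
import cv2
im=cv2.imread("pics/top0.png")
cv2.imwrite("pics/top0a.png",cv2.resize(im[60:200,60:260],None,fx=4,fy=4,interpolation=cv2.INTER_CUBIC))
cv2.imwrite("pics/top0b.png",cv2.resize(im[60:200,250:450],None,fx=4,fy=4,interpolation=cv2.INTER_CUBIC))
```

```text
(no output)
```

View pics/top0a.png

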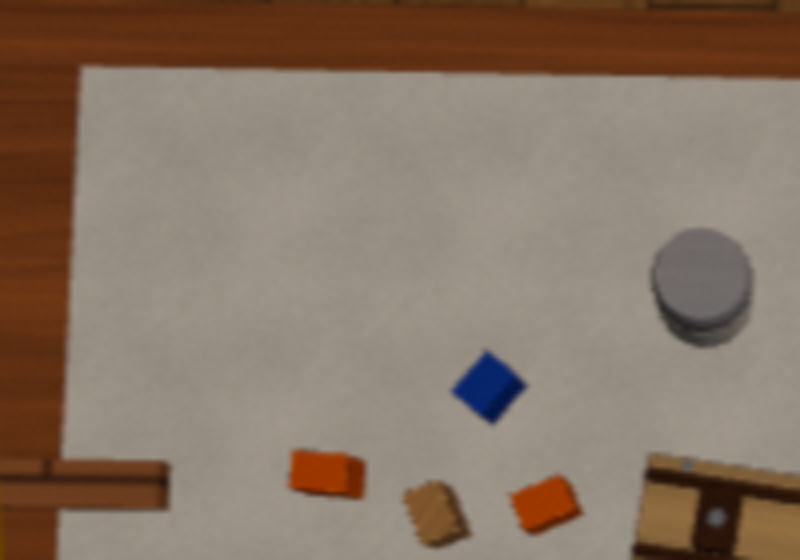

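View pics/top0b.png

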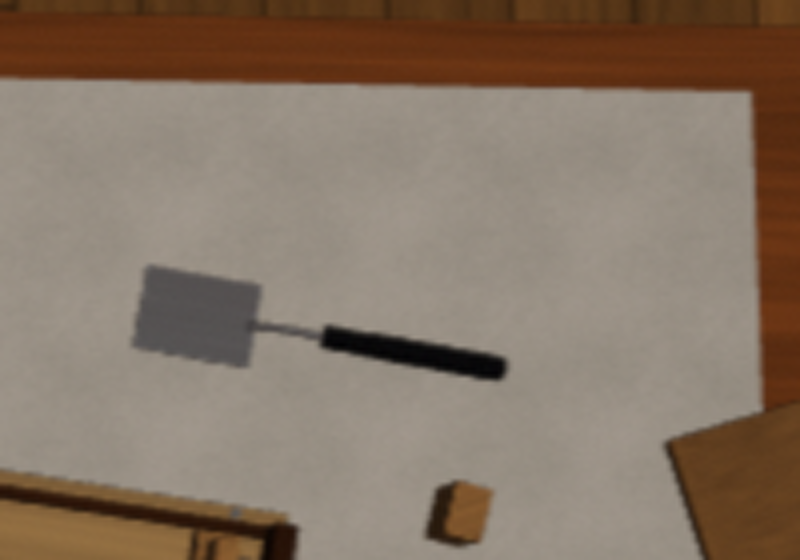

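Run:
```python
import cv2
im=cv2.imread("pics/side0.png")
cv2.imwrite("pics/side0a.png",cv2.resize(im[230:370,130:330],None,fx=4,fy=4,interpolation=cv2.INTER_CUBIC))
cv2.imwrite("pics/side0b.png",cv2.resize(im[115:255,205:405],None,fx=4,fy=4,interpolation=cv2.INTER_CUBIC))
im=cv2.imread("pics/top0.png")
cv2.imwrite("pics/top0c.png",cv2.resize(im[145:270,130:250],None,fx=6,fy=6,interpolation=cv2.INTER_CUBIC)[:600])
```

```text
(no output)
```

View pics/side0a.png

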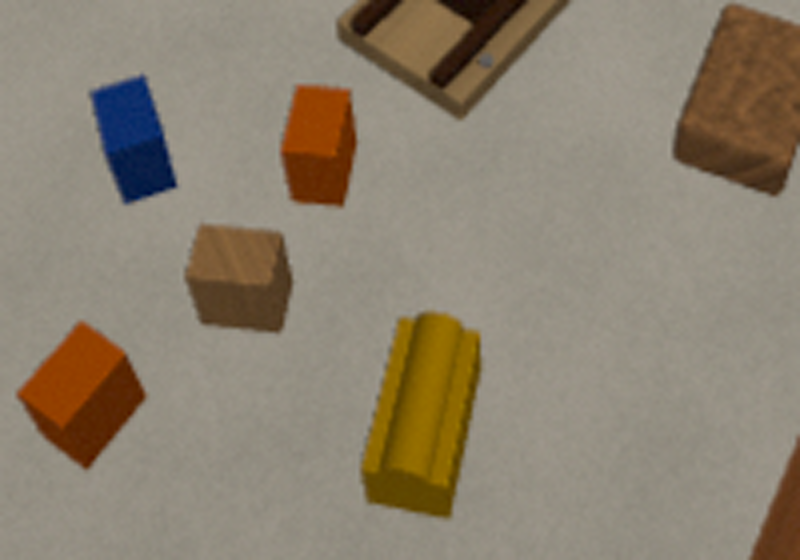

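View pics/side0b.png

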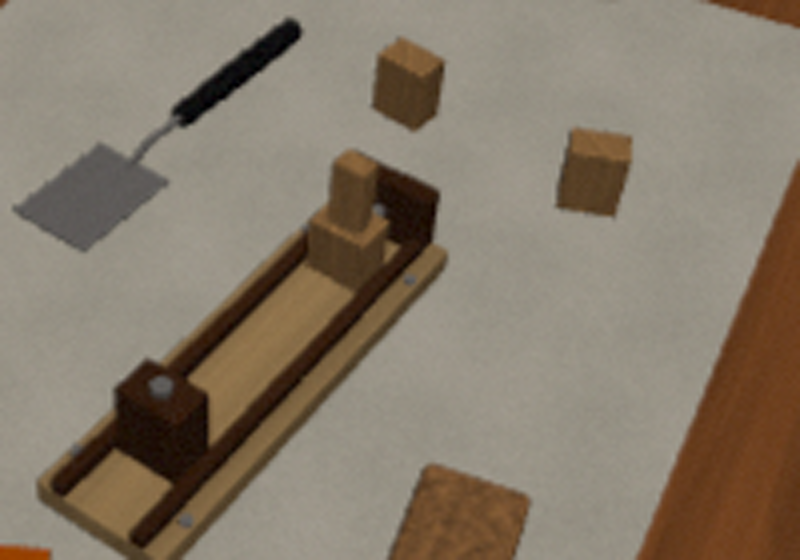

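```bash
cat > fit.py <<'E'
import cv2,numpy as np,json
from scipy.optimize import minimize
from workcell import camera_info
S=4
def box(x0,x1,y0,y1,z0,z1): return np.array([[x,y,z] for x in(x0,x1) for y in(y0,y1) for z in(z0,z1)],float)
def packer(): return [box(-20,20,-14,14,0,50)]
def mould():
    a=np.linspace(0,np.pi,9)
    bead=np.array([[11*np.cos(t),y,40+11*np.sin(t)] for t in a for y in(-35,35)])
    return [box(-19,19,-35,35,0,40),bead]
def jig(ys,j=0): return [box(-45,45,-160,140,0,18),box(-33,-23,-142,140,18,30),box(23,33,-142,140,18,30),box(-33,33,-160,-142,18,64),
   box(-22,22,ys-15,ys+15,18,73),box(-20,20,-120+j,-90+j,18,59),box(-12,12,-114+j,-96+j,59,107)]
def pose(P,x,y,t):
    c,s=np.cos(t),np.sin(t); return P@np.array([[c,-s,0],[s,c,0],[0,0,1]]).T+[x,y,0]
def proj(P,ci):
    K,R,t=[np.array(ci[k]) for k in("intrinsics","R","t")]
    q=(P@R.T+t)@K.T; return q[:,:2]/q[:,2:]
def render(parts,ci,roi):
    x0,y0,x1,y1=roi; m=np.zeros(((y1-y0)*S,(x1-x0)*S),np.uint8)
    for P in parts:
        uv=(proj(P,ci)-[x0,y0]+0.5)*S-0.5
        h=cv2.convexHull(np.round(uv*16).astype(np.int32))
        cv2.fillConvexPoly(m,h,255,cv2.LINE_AA,4)
    return m/255.
def wrist_ci(st,info):
    from scipy.spatial.transform import Rotation as Ro
    T=np.eye(4);T[:3,:3]=Ro.from_quat(st["eef_rot"]).as_matrix();T[:3,3]=st["position"]
    C=np.linalg.inv(T@np.array(info["hand_eye"]))
    return dict(intrinsics=info["intrinsics"],R=C[:3,:3],t=C[:3,3])
def fit(model,views,p0,extra=0):
    # views: list of (mask float full-res, ci, roi)
    tg=[(cv2.resize(m[r[1]:r[3],r[0]:r[2]].astype(np.float32),None,fx=S,fy=S,interpolation=cv2.INTER_LINEAR),ci,r) for m,ci,r in views]
    def cost(p):
        parts=[pose(P,p[0],p[1],p[2]/50) for P in model(*p[3:])]
        return sum(1-np.minimum(a:=render(parts,ci,r),m).sum()/np.maximum(a,m).sum() for m,ci,r in tg)
    p=np.array(p0,float);p[2]*=50
    best=None
    for d in(8,3):
        sim=np.vstack([p]+[p+d*e for e in np.eye(len(p))])
        r=minimize(cost,p,method="Nelder-Mead",options=dict(initial_simplex=sim,xatol=.05,fatol=1e-5,maxiter=400)); p=r.x
    p=p.copy();p[2]/=50; return p,r.fun/len(tg)
E
cat > m0.py <<'E'
from fit import *
ims={n:cv2.imread(f"pics/{n}0.png") for n in("top","side")}
ci={n:camera_info(n) for n in ims}
sat={}
for n,im in ims.items():
    hsv=cv2.cvtColor(im,cv2.COLOR_BGR2HSV); g=im.astype(int)
    sat[n]=(hsv[...,1]>85).astype(np.uint8)
    cv2.imwrite(f"pics/sat_{n}.png",sat[n]*255)
def at(n,uv,z=0):
    K,R,t=[np.array(ci[n][k]) for k in("intrinsics","R","t")]
    d=R.T@np.linalg.inv(K)@[uv[0],uv[1],1];c=-R.T@t; return (c+d*(z-c[2])/d[2])[:2]
objs=dict(moulding=(mould,(164,227),(235,333)),pA=(packer,(168,188),(190,299)),pB=(packer,(365,188),(307,136)),pC=(packer,(357,239),(353,158)))
def comp(n,uv):
    k,l=cv2.connectedComponents(sat[n]); m=l==l[uv[1],uv[0]]
    ys,xs=np.nonzero(m); return m.astype(float),ci[n],(xs.min()-8,ys.min()-8,xs.max()+9,ys.max()+9),m.sum()
for k,(mod,ut,us) in objs.items():
    vt,vs=comp("top",ut),comp("side",us)
    xy=at("top",ut,40)
    for nm,v in(("both",[vt,vs]),("top",[vt]),("side",[vs])):
        best=min((fit(mod,[q[:3] for q in v],[*xy,th]) for th in np.linspace(0,np.pi,6,endpoint=False)),key=lambda r:r[1])
        print(k,nm,np.round(best[0],3),round(best[1],4),[q[3] for q in v])
vt,vs=comp("top",(270,195)),comp("side",(270,205))
a=at("top",(219,190));b=at("top",(322,203)); print(a,b)
for nm,v in(("both",[vt,vs]),("top",[vt]),("side",[vs])):
    best=min((fit(jig,[q[:3] for q in v],[*((a+b)/2),th,65]) for th in (-.1,.1)),key=lambda r:r[1])
    print("jig",nm,np.round(best[0],3),round(best[1],4),[q[3] for q in v])
E
python3 m0.py
```

```text
moulding both [4.71064e+02 2.78830e+02 3.17000e-01] 0.0525 [np.int64(395), np.int64(1137)]
moulding top [4.71101e+02 2.78238e+02 3.19000e-01] 0.0599 [np.int64(395)]
moulding side [4.70965e+02 2.79210e+02 3.21000e-01] 0.0406 [np.int64(1137)]
pA both [5.79762e+02 2.67150e+02 4.28000e-01] 0.1032 [np.int64(190), np.int64(582)]
pA top [5.80047e+02 2.66753e+02 4.25000e-01] 0.1117 [np.int64(190)]
pA side [5.79412e+02 2.67759e+02 4.18000e-01] 0.0897 [np.int64(582)]
pB both [ 5.85905e+02 -3.06043e+02 -2.49000e-01] 0.1365 [np.int64(198), np.int64(297)]
pB top [ 585.954 -307.224    2.926] 0.143 [np.int64(198)]
pB side [ 5.84994e+02 -3.03989e+02  3.80000e-02] 0.1115 [np.int64(297)]
pC both [ 4.37560e+02 -2.77579e+02  1.81000e-01] 0.1461 [np.int64(186), np.int64(311)]
pC top [ 437.107 -278.861    3.213] 0.1755 [np.int64(186)]
pC side [ 4.37286e+02 -2.75882e+02  1.82000e-01] 0.1022 [np.int64(311)]
[578.22591275 123.4409772 ] [ 541.87236986 -185.94600267]
jig both [ 5.64096e+02 -1.73090e+01 -1.42000e-01  8.35880e+01] 0.0693 [np.int64(3054), np.int64(4147)]
jig top [ 5.64257e+02 -1.67380e+01 -1.46000e-01  6.34490e+01] 0.0597 [np.int64(3054)]
jig side [ 5.63658e+02 -1.73590e+01 -1.37000e-01  8.01290e+01] 0.0781 [np.int64(4147)]
```

```bash
python3 -c "
import cv2,numpy as np
a=cv2.imread('pics/sat_top.png');b=cv2.imread('pics/sat_side.png');cv2.imwrite('pics/sat2.png',cv2.resize(np.hstack([a,b]),(800,300)))"
```

```text
(no output)
```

View pics/sat2.png

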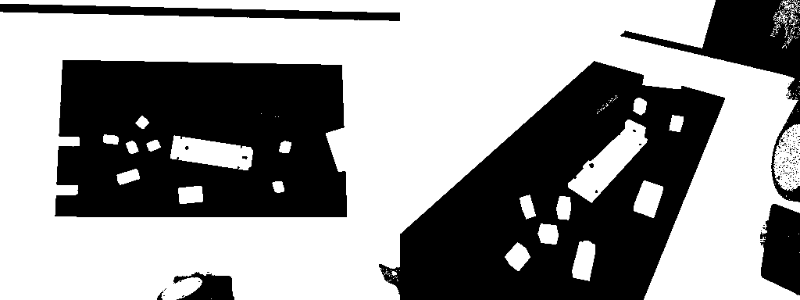

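```bash
cat > geo.py <<'E'
from fit import *
def at(c,uv,z=0):
    K,R,t=[np.array(c[k]) for k in("intrinsics","R","t")]
    d=R.T@np.linalg.inv(K)@[uv[0],uv[1],1];o=-R.T@t; return (o+d*(z-o[2])/d[2])[:2]
J=np.array([564.1,-17.1]);TH=-.142
def tojig(p,th=TH):
    c,s=np.cos(th),np.sin(th); return (np.array(p)-J)@np.array([[c,-s],[s,c]])
def toworld(q,th=TH):
    c,s=np.cos(th),np.sin(th); return J+np.array(q)@np.array([[c,s],[-s,c]])
E
python3 - <<'E'
from geo import *
f=lambda u,v,k,x0,y0:((u+.5)/k-.5+x0,(v+.5)/k-.5+y0)
t,s=camera_info("top"),camera_info("side")
for z in(73,78):
  print(z,tojig(at(t,f(716,517,4,60,60),z)),tojig(at(s,f(161,386,4,205,115),z)))
print("post0",toworld([0,-105]))
# stop top corners in side crop: left(116,400) top(150,360) right(207,400) front(170,420)
for p in((150,360),(208,404),(117,400)): print(tojig(at(s,f(*p,4,205,115),73)))
im=cv2.imread("pics/top0.png")
cv2.imwrite("pics/jt.png",cv2.resize(im[165:225,210:330],None,fx=6,fy=6,interpolation=cv2.INTER_CUBIC))
E
```

```text
73 [ 0.46462075 80.60243232] [ 1.11973691 79.93025372]
78 [6.71903840e-02 8.03905893e+01] [-1.58476777 83.16599361]
post0 [ 549.24005705 -121.04316762]
[17.42817701 68.99167364]
[-26.55413615  74.66330328]
[ 13.78687258 101.72713093]
```

View pics/jt.png

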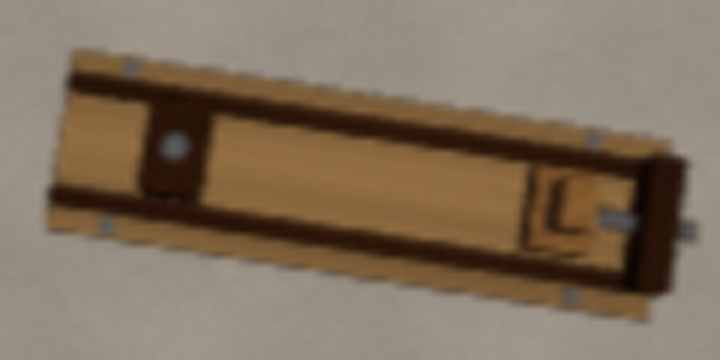

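```bash
cat > nav.py <<'E'
import sys,numpy as np
from workcell import env
from scipy.spatial.transform import Rotation as Ro
def phi(s): 
    R=Ro.from_quat(s["eef_rot"]).as_matrix(); return np.arctan2(R[1,0],R[0,0]),R
if __name__=="__main__":
    s=env.sense(); p,R=phi(s); P=np.array(s["position"])
    print("t %.2f pos %s phi %.3f tilt %.3f F %s w %.1f q6 %.2f"%(s["time_s"],np.round(P,1),p,np.arccos(-R[2,2]),np.round(s["force"],1),s["width"],s["qpos"][5]))
    if len(sys.argv)>1:
        T=np.array([float(a) for a in sys.argv[1:5]])
        d=R.T@(T[:3]-P); print("need shift units",np.round(d/100,3),"turn",round(-((T[3]-p+np.pi)%(2*np.pi)-np.pi)/np.pi,3))
E
python3 nav.py 437 -290 210 1.6
```

```text
t 0.15 pos [ 237.3 -550.6  206.1] phi 0.407 tilt 0.001 F [0.4 0.7 0.6] w 85.2 q6 -0.09
need shift units [ 2.865 -1.603 -0.037] turn -0.38
```

Request:
jog_arm:
  deltas:
    - [[0,0.4,-0.22,0,-0.04],[0,0.8,-0.44,0,-0.08],[0,1,-0.56,0,-0.12],[0,1,-0.56,0,-0.12]]

```text
time_s: 0.48
position: [310.1, -455.3, 205.8]
eef_rot: [0.922, 0.387, 0.001, -0.002]
force: [-0.9, 0.1, -0.7]
width: 85.3
```

Request:
jog_arm:
  deltas:
    - [[0,0.4,-0.05,0,-0.04],[0,0.8,-0.1,0,-0.08],[0,1,-0.12,0,-0.12],[0,1,-0.12,0,-0.12]]

```text
time_s: 0.82
position: [373.8, -372.2, 206.0]
eef_rot: [0.83, 0.558, 0.002, -0.002]
force: [0.4, -0.5, -0.7]
width: 85.7
```

```bash
python3 nav.py 437 -290 210 1.6
```

```text
t 0.82 pos [ 373.8 -372.2  206. ] phi 1.183 tilt 0.006 F [ 0.4 -0.5 -0.7] w 85.7 q6 -0.50
need shift units [ 1.     0.274 -0.034] turn -0.133
```

Request:
jog_arm:
  deltas:
    - [[0,0.4,0.11,0,-0.04],[0,0.8,0.22,0,-0.08],[0,1,0.27,0,-0.12],[0,1,0.27,0,-0.13],[0,1,0.27,0,-0.13]]

```text
time_s: 1.23
position: [437.1, -289.2, 206.4]
eef_rot: [0.699, 0.715, 0.002, -0.001]
force: [1.0, -0.3, 0.7]
width: 85.1
```

```bash
cat > look.py <<'E'
import sys,cv2,pickle
from workcell import env,camera
s=env.sense(); im=camera("wrist"); n=sys.argv[1]
cv2.imwrite(f"pics/{n}.png",im); pickle.dump(s,open(f"pics/{n}.pkl","wb"))
E
python3 nav.py; python3 look.py w1
```

```text
t 1.23 pos [ 437.1 -289.2  206.4] phi 1.594 tilt 0.005 F [ 1.  -0.3  0.7] w 85.1 q6 -0.71
```

View pics/w1.png

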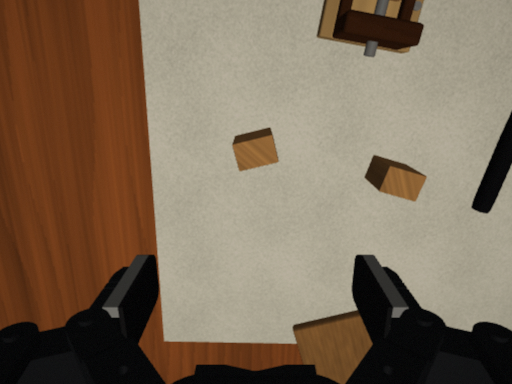

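```bash
cat > wfit.py <<'E'
import pickle
from geo import *
def load(n):
    im=cv2.imread(f"pics/{n}.png"); s=pickle.load(open(f"pics/{n}.pkl","rb")); return im,s,wrist_ci(s,camera_info("wrist"))
def wcomp(im,ci,uv,th=85):
    sat=(cv2.cvtColor(im,cv2.COLOR_BGR2HSV)[...,1]>th).astype(np.uint8)
    k,l=cv2.connectedComponents(sat); m=l==l[uv[1],uv[0]]; ys,xs=np.nonzero(m)
    H,W=m.shape
    return m.astype(float),ci,(max(xs.min()-8,0),max(ys.min()-8,0),min(xs.max()+9,W),min(ys.max()+9,H))
E
python3 - <<'E'
from wfit import *
im,s,ci=load("w1")
for n,uv,p0 in(("C",(255,150),[437,-278,.18]),("B",(400,182),[586,-306,-.2]),("B",(400,182),[586,-306,.2]),("B",(400,182),[586,-306,1.2])):
    v=wcomp(im,ci,uv); p,c=fit(packer,[v],p0); print(n,np.round(p,3),round(c,4),v[2])
E
```

```text
C [ 4.36145e+02 -2.77058e+02  2.74000e-01] 0.0591 (np.int64(224), np.int64(120), np.int64(286), np.int64(179))
B [ 5.83264e+02 -3.04618e+02 -3.08000e-01] 0.0649 (np.int64(357), np.int64(148), np.int64(434), np.int64(209))
B [ 5.83299e+02 -3.04628e+02 -3.09000e-01] 0.065 (np.int64(357), np.int64(148), np.int64(434), np.int64(209))
B [ 583.631 -305.896    0.877] 0.2703 (np.int64(357), np.int64(148), np.int64(434), np.int64(209))
```

Request:
jog_arm:
  deltas:
    - [[0,0.4,0.02,0,-0.02],[0,0.8,0.05,0,-0.03],[0,1,0.06,0,-0.03]]

```text
time_s: 1.53
position: [439.9, -188.3, 206.5]
eef_rot: [0.667, 0.745, 0.002, -0.002]
force: [-0.1, -0.1, -0.0]
width: 85.5
```

Request:
jog_arm:
  deltas:
    - [[0,0.4,0.06,0,-0.02],[0,0.8,0.12,0,-0.03],[0,1,0.16,0,-0.03]]

```text
time_s: 1.78
position: [444.2, -85.2, 207.1]
eef_rot: [0.632, 0.775, 0.003, -0.002]
force: [0.6, 0.5, 0.7]
width: 85.5
```

Request:
jog_arm:
  deltas:
    - [[0,0.4,0.09,0,0],[0,0.8,0.18,0,0],[0,1,0.22,0,0]]

```text
time_s: 2.03
position: [445.4, 19.2, 208.0]
eef_rot: [0.634, 0.774, 0.003, -0.002]
force: [0.3, -0.3, 0.3]
width: 85.3
```

Request:
jog_arm:
  deltas:
    - [[0,0.4,0.09,0,0],[0,0.8,0.18,0,0],[0,1,0.22,0,0]]

```text
time_s: 2.28
position: [447.2, 123.8, 209.0]
eef_rot: [0.635, 0.772, 0.004, -0.003]
force: [0.3, -0.9, 0.0]
width: 85.1
```

```bash
python3 nav.py 471 279 160 1.888
```

```text
t 2.28 pos [447.2 123.8 209. ] phi 1.765 tilt 0.009 F [ 0.3 -0.9  0. ] w 85.1 q6 -0.04
need shift units [1.472 0.532 0.505] turn -0.039
```

Request:
jog_arm:
  deltas:
    - [[0,0.4,0.14,0,-0.02],[0,0.75,0.27,0,-0.039],[0,1,0.36,0,-0.039],[0,1,0.36,0,-0.039]]

```text
time_s: 2.62
position: [463.8, 232.0, 209.8]
eef_rot: [0.587, 0.81, 0.005, -0.003]
force: [0.8, -0.5, -0.3]
width: 85.4
```

```bash
python3 nav.py 471 279 160 1.888;  python3 look.py w2
```

```text
t 2.62 pos [463.8 232.  209.8] phi 1.887 tilt 0.011 F [ 0.8 -0.5 -0.3] w 85.4 q6 0.04
need shift units [0.42  0.212 0.503] turn -0.0
```

View pics/w2.png

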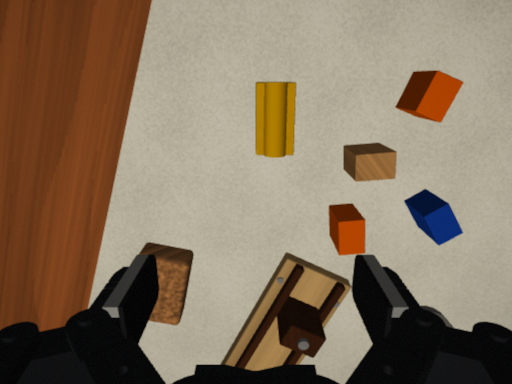

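Run:
```python
from wfit import *
im,s,ci=load("w2")
v=wcomp(im,ci,(275,118)); p,c=fit(mould,[v],[471,279,.317]); print(np.round(p,3),round(c,4),v[2])
print(tojig(at(ci,(303,345),78)), tojig(at(ci,(303,345),73)))
```

```text
[4.69029e+02 2.79302e+02 3.15000e-01] 0.027 (np.int64(248), np.int64(74), np.int64(304), np.int64(166))
[-3.02318878 82.40300697] [-0.19825876 78.68009696]
```

```bash
python3 nav.py 470 279 110 1.887;  python3 nav.py 470 279 27 1.887
```

```text
t 2.67 pos [463.7 229.8 209.6] phi 1.886 tilt 0.009 F [-0.6 -0.7 -0.5] w 85.2 q6 0.04
need shift units [0.44  0.21  1.001] turn -0.0
t 2.67 pos [463.7 229.8 209.6] phi 1.886 tilt 0.009 F [-0.6 -0.7 -0.5] w 85.2 q6 0.04
need shift units [0.433 0.207 1.831] turn -0.0
```

Request:
jog_arm:
  deltas:
    - [[0,0.25,0.12,0.25,0],[0,0.43,0.2,0.5,0],[0,0.43,0.2,0.85,0],[0,0.43,0.2,1,0],[0,0.43,0.2,1,0]]

```text
time_s: 3.08
position: [466.7, 274.6, 104.8]
eef_rot: [0.589, 0.808, -0.0, -0.004]
force: [-0.5, -0.7, -0.3]
width: 85.1
```

```bash
python3 nav.py 470 279 27 1.887
```

```text
t 3.08 pos [466.7 274.6 104.8] phi 1.883 tilt 0.009 F [-0.5 -0.7 -0.3] w 85.1 q6 0.12
need shift units [0.027 0.05  0.778] turn -0.001
```

Request:
jog_arm:
  deltas:
    - [[0,0.03,0.05,0.3,0],[0,0.03,0.05,0.55,0],[0,0.03,0.05,0.7,0],[0,0.03,0.05,0.77,0],[0,0.03,0.05,0.77,0]]

```text
time_s: 3.5
position: [469.9, 277.8, 27.2]
eef_rot: [0.59, 0.808, -0.001, -0.005]
force: [0.0, -0.2, 0.0]
width: 85.6
```

```bash
python3 nav.py 470 279 27 1.887; python3 look.py w3
```

```text
t 3.50 pos [469.9 277.8  27.2] phi 1.880 tilt 0.009 F [ 0.  -0.2  0. ] w 85.6 q6 0.12
need shift units [0.011 0.005 0.002] turn -0.002
```

View pics/w3.png

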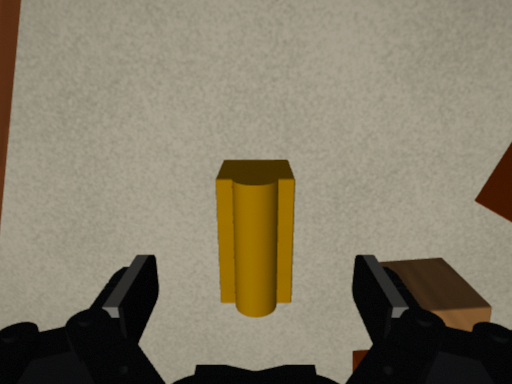

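Run:
```python
from wfit import *
im,s,ci=load("w3")
v=wcomp(im,ci,(255,250)); p,c=fit(mould,[v],[470,279,.317]); print(np.round(p,3),round(c,4),v[2])
```

```text
[4.68854e+02 2.79120e+02 3.14000e-01] 0.0273 (np.int64(207), np.int64(152), np.int64(303), np.int64(326))
```

Request:
jog_arm:
  deltas:
    - [[0.3,0.01,0,0,0],[0.7,0.01,0,0,0],[1,0.01,0,0,0],[1,0.01,0,0,0],[1,0.01,0,0,0],[1,0.01,0,0,0]]

```text
time_s: 4.05
position: [470.5, 279.6, 29.0]
eef_rot: [0.59, 0.808, 0.0, -0.004]
force: [-0.2, 0.9, -0.4]
width: 12.3
```

```bash
python3 nav.py 470 279 27 1.887
```

```text
t 4.05 pos [470.5 279.6  29. ] phi 1.881 tilt 0.008 F [-0.2  0.9 -0.4] w 12.3 q6 0.12
need shift units [-0.004 -0.007  0.02 ] turn -0.002
```

```bash
python3 look.py w4;python3 nav.py
```

```text
t 4.10 pos [470.4 279.5  28.8] phi 1.881 tilt 0.008 F [ 0.  -0.3 -1.4] w 4.7 q6 0.12
```

View pics/w4.png

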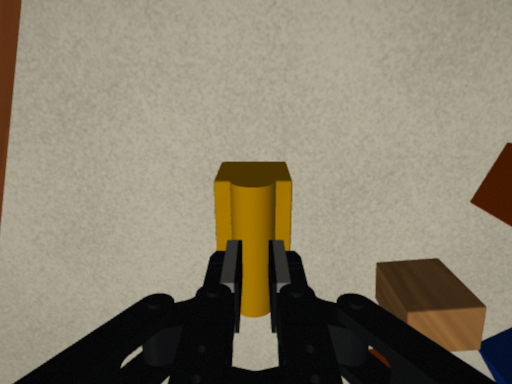

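```bash
python3 - <<'E'
from workcell import env,camera
import cv2
im=camera("side"); cv2.imwrite("pics/s1.png",im)
cv2.imwrite("pics/s1a.png",cv2.resize(im[244:384,140:340],None,fx=4,fy=4,interpolation=cv2.INTER_CUBIC))
E
python3 nav.py
```

```text
t 4.15 pos [470.4 279.5  28.7] phi 1.881 tilt 0.008 F [ 0.2 -0.5 -0.5] w -0.2 q6 0.12
```

View pics/s1a.png

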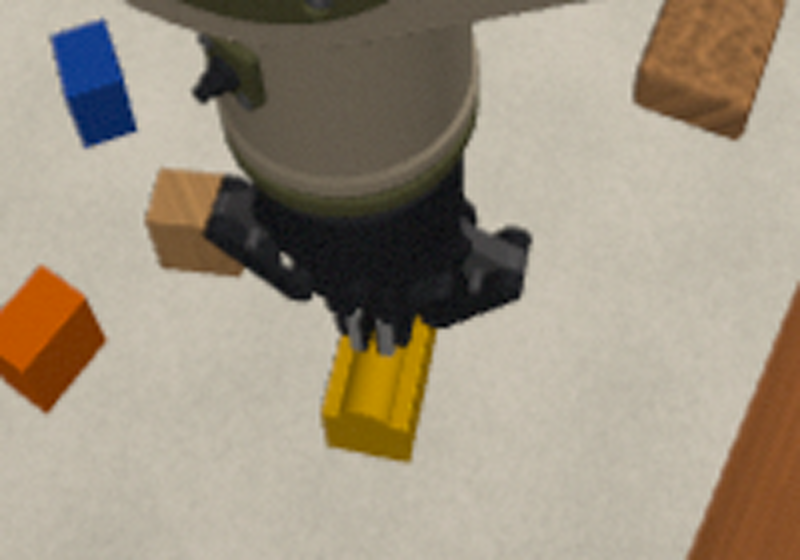

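Run:
```python
from geo import *
s=camera_info("side")
for z in(20,40,50,55,60,70): print(z,at(s,(230.4,331.7),z),at(s,(236,332.2),z))
```

```text
20 [480.52276112 281.13510805] [471.26004818 277.0089309 ]
40 [475.43320627 287.32526853] [466.46404201 283.32985587]
50 [472.88842884 290.42034878] [464.06603893 286.49031835]
55 [471.61604013 291.9678889 ] [462.86703738 288.0705496 ]
60 [470.34365141 293.51542902] [461.66803584 289.65078084]
70 [467.79887399 296.61050926] [459.27003276 292.81124332]
```

Request:
jog_arm:
  deltas:
    - [[0,0,0,0,0],[0,0,0,0,0],[0,0,0,0,0],[0,0,0,0,0],[0,0,0,0.1,0],[0,0,0,0.22,0],[0,0,0,0.33,0],[0,0,0,0.4,0],[0,0,0,0.41,0],[0,0,0,0.41,0]]

```text
time_s: 4.98
position: [469.0, 279.2, -13.8]
eef_rot: [0.59, 0.808, -0.001, -0.005]
force: [0.5, 0.8, 0.0]
width: 85.3
```

```bash
python3 look.py w5;python3 nav.py 470 279 -12 1.887
python3 - <<'E'
from workcell import env,camera
import cv2
im=camera("side")
cv2.imwrite("pics/s2a.png",cv2.resize(im[244:384,140:340],None,fx=4,fy=4,interpolation=cv2.INTER_CUBIC))
E
```

```text
t 5.03 pos [469.7 279.5 -12.9] phi 1.881 tilt 0.009 F [-0.8  1.7  0.3] w 85.5 q6 0.12
need shift units [-0.006  0.001 -0.009] turn -0.002
```

View pics/w5.png

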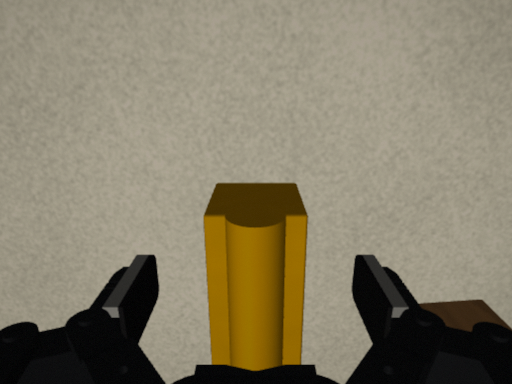

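View pics/s2a.png

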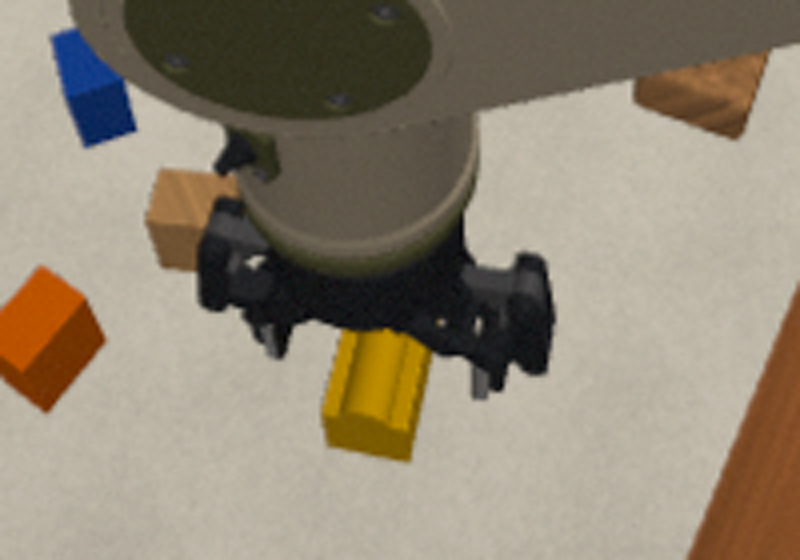

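Request:
jog_arm:
  deltas:
    - [[1,0,0,0,0],[1,0,0,0,0],[1,0,0,0,0],[1,0,0,0,0],[1,0,0,0,0],[1,0,0,0,0]]

```text
time_s: 5.58
position: [470.7, 280.0, -11.6]
eef_rot: [0.59, 0.808, 0.0, -0.004]
force: [-0.7, 0.5, 3.4]
width: 37.4
```

```bash
python3 nav.py 470 279 100 1.887
```

```text
t 5.58 pos [470.7 280.  -11.6] phi 1.881 tilt 0.008 F [-0.7  0.5  3.4] w 37.4 q6 0.12
need shift units [ 0.    -0.015 -1.116] turn -0.002
```

Request:
jog_arm:
  deltas:
    - [[1,0,0,-0.3,0],[1,0,0,-0.7,0],[1,-0.2,0,-1,0.03],[1,-0.5,0.1,-1,0.06],[1,-0.8,0.15,-1,0.1],[1,-1,0.2,-1,0.12],[1,-1,0.2,-1,0.144]]

```text
time_s: 6.17
position: [522.6, 186.9, 87.8]
eef_rot: [0.758, 0.653, -0.0, -0.003]
force: [-1.0, -0.1, -1.7]
width: 37.1
```

```bash
python3 -c "
from geo import *
print(toworld([0,26]))"; python3 nav.py 567.8 8.6 110 1.429
```

```text
[567.77960492   8.63830817]
t 6.17 pos [522.6 186.9  87.8] phi 1.422 tilt 0.006 F [-1.  -0.1 -1.7] w 37.1 q6 0.40
need shift units [-1.696  0.71  -0.231] turn -0.002
```

Request:
jog_arm:
  deltas:
    - [[1,-0.4,0.17,-0.1,0],[1,-0.8,0.34,-0.2,0],[1,-1,0.42,-0.23,0],[1,-1,0.42,-0.23,0]]

```text
time_s: 6.5
position: [551.4, 76.5, 111.6]
eef_rot: [0.759, 0.651, -0.0, -0.001]
force: [0.6, 0.5, -1.5]
width: 37.3
```

```bash
python3 nav.py 567.8 8.6 110 1.429;python3 look.py w6
```

```text
t 6.50 pos [551.4  76.5 111.6] phi 1.418 tilt 0.003 F [ 0.6  0.5 -1.5] w 37.3 q6 0.20
need shift units [-0.646  0.266  0.014] turn -0.003
```

View pics/w6.png

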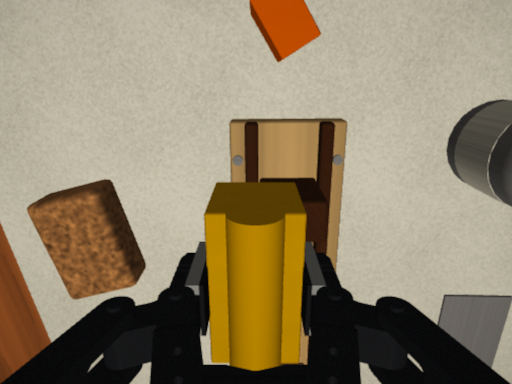

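Run:
```python
from wfit import *
im,s,ci=load("w6")
cv2.imwrite("pics/w6a.png",cv2.resize(im[110:260,200:370],None,fx=4,fy=4,interpolation=cv2.INTER_CUBIC))
for uv in((231,120),(346,120)): print(at(ci,uv,18),tojig(at(ci,uv,18)))
print("stop",tojig(at(ci,(264,180),73)),tojig(at(ci,(324,180),73)))
v=wcomp(im,ci,(255,300))
hsv=cv2.cvtColor(im,cv2.COLOR_BGR2HSV); m=((hsv[...,0]>20)&(hsv[...,0]<34)&(hsv[...,1]>180)).astype(np.uint8)
print(m.sum()); ys,xs=np.nonzero(m); print(xs.min(),xs.max(),ys.min(),ys.max())
```

```text
[539.83009553 129.32852198] [-44.74866888 141.51995246]
[625.24314876 116.16647056] [ 41.66743248 140.57831229]
stop [-21.25883358 110.85499569] [ 16.33782881 110.4633517 ]
16733
205 306 182 371
```

View pics/w6a.png

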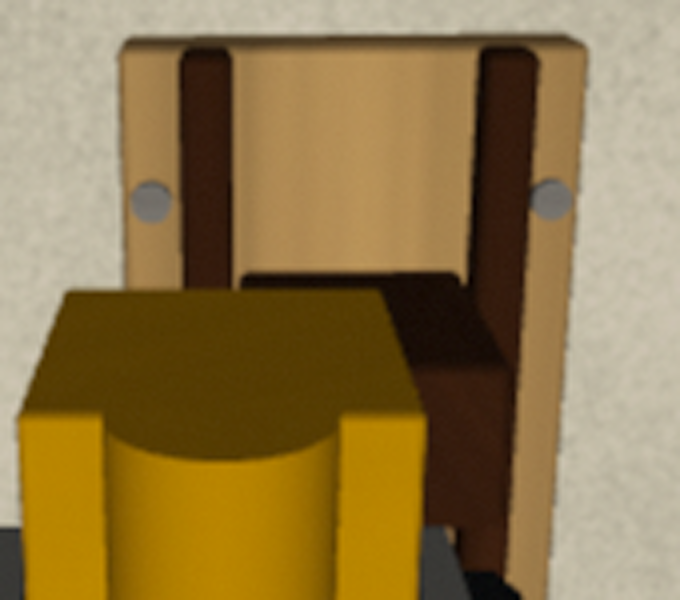

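Run:
```python
from wfit import *
im,s,ci=load("w6")
f=lambda u,v:((u+.5)/4-.5+200,(v+.5)/4-.5+110)
print("floor edge",tojig(at(ci,f(240,275),18)),tojig(at(ci,f(460,275),18)))
print("top corner",tojig(at(ci,f(507,368),73)))
for n,p in(("L rail out",(180,80)),("L rail in",(232,80)),("R rail in top",(478,80)),("R rail out",(537,80)),("Lin2",(232,260)),("Rin2",(469,240)),("Rout2",(527,240))): print(n,tojig(at(ci,f(*p),30)))
print("base top corners",tojig(at(ci,f(122,52),18)),tojig(at(ci,f(585,52),18)), "bottom",tojig(at(ci,f(125,40),0)),tojig(at(ci,f(575,38),0)))
# moulding end face corners: bottom row 290 z=zb, top row 413 z=zb+40
zb=s["position"][2]+11.6; print(zb,s["position"])
from nav import phi
ph,R=phi(s)
for p,z in(((68,290),zb),((380,290),zb),((20,415),zb+40),((425,415),zb+40)):
    w=at(ci,f(*p),z); print("mould", w, (R.T@(np.append(w,z)-s["position"])).round(1), tojig(w))
print("TCP jig",tojig(s["position"][:2]))
```

```text
floor edge [-23.5402752   95.50100282] [20.12340885 95.04555956]
top corner [18.62025794 95.97622309]
L rail out [-34.23778861 135.99888239]
L rail in [-24.83230867 135.89708473]
R rail in top [ 19.63727701 135.41578026]
R rail out [ 30.29647452 135.30041333]
Lin2 [-25.12856963 102.05785242]
Rin2 [ 19.3925189  105.49477414]
Rout2 [ 30.27317988 105.38048514]
base top corners [-45.47371354 139.5738038 ] [ 41.71615774 138.62546526] bottom [-46.16107916 139.62717776] [ 44.18064774 139.03875782]
123.17590902400545 [551.3587452   76.47710034 111.57590902]
mould [537.46623756 113.28809941] [ 34.3 -19.4 -11.5] [-44.81864146 125.30643697]
mould [574.02864867 107.67249681] [ 34.3  17.6 -11.6] [ -7.82949516 124.92178765]
mould [537.59611475 113.84895842] [ 34.9 -19.4 -51.5] [-44.76944608 125.88003154]
mould [573.86648933 108.28836976] [ 34.9  17.3 -51.6] [ -8.07718271 125.50851247]
TCP jig [-25.85635007  90.83205626]
```

```bash
python3 -c "
from geo import *
print(toworld([-2.2,27]))"; python3 nav.py 565.7 9.9 110 1.42
```

```text
[565.74327134   9.93959429]
t 6.55 pos [550.4  79.  110.8] phi 1.418 tilt 0.005 F [ 0.3 -0.2 -1.4] w 36.9 q6 0.20
need shift units [-0.659  0.256  0.005] turn -0.001
```

Request:
jog_arm:
  deltas:
    - [[1,-0.3,0.12,0,0],[1,-0.55,0.22,0,0],[1,-0.66,0.256,0,0],[1,-0.66,0.256,0,0],[1,-0.66,0.256,0.2,0],[1,-0.66,0.256,0.35,0],[1,-0.66,0.256,0.4,0],[1,-0.66,0.256,0.4,0]]

```text
time_s: 7.22
position: [563.4, 11.5, 68.3]
eef_rot: [0.759, 0.651, -0.002, -0.004]
force: [-0.3, -0.0, -0.2]
width: 36.9
```

```bash
python3 look.py w7; python3 nav.py 565.7 9.9 6.9 1.42
```

```text
t 7.27 pos [564.5  11.3  69.7] phi 1.419 tilt 0.007 F [-0.2  0.5 -0.7] w 37.0 q6 0.08
need shift units [-0.013  0.018  0.628] turn -0.0
```

View pics/w7.png

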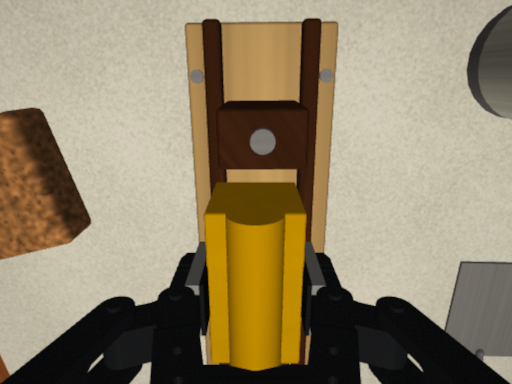

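Run:
```python
from wfit import *
im,s,ci=load("w7")
cv2.imwrite("pics/w7a.png",cv2.resize(im[10:200,170:350],None,fx=4,fy=4,interpolation=cv2.INTER_CUBIC)[:600])
cv2.imwrite("pics/w7b.png",cv2.resize(im[90:240,170:350],None,fx=4,fy=4,interpolation=cv2.INTER_CUBIC)[:600])
```

```text
(no output)
```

View pics/w7b.png

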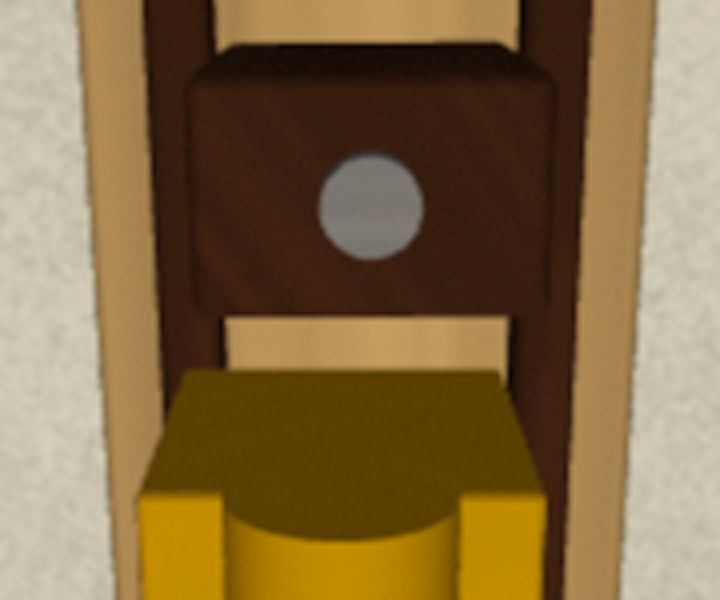

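Run:
```python
from wfit import *
from nav import phi
im,s,ci=load("w7"); ph,R=phi(s)
f=lambda u,v:((u+.5)/4-.5+170,(v+.5)/4-.5+90)
def tl(p,z):
    w=at(ci,f(*p),z); return (R.T@(np.append(w,z)-s["position"])).round(1)
print(s["position"],ph)
for n,p,z in(("stop L front",(192,312),73),("stop R front",(549,312),73),("stop L back",(187,85),73),("stop R back",(554,85),73),("bolt",(371,206),78),
 ("LrailOut y400",(164,400),30),("RrailOut",(571,400),30),("LrailOut0",(145,5),30),("RrailOut0",(592,5),30)): print(n,tl(p,z))
zb=s["position"][2]+11.6
for p,z in(((185,372),zb),((500,372),zb),((140,494),zb+40),((545,494),zb+40)): print("mould",tl(p,z))
```

```text
[563.41898386  11.53176359  68.2664247 ] 1.41904308414021
stop L front [ 39.5 -19.4  -4.5]
stop R front [39.6 24.2 -4.8]
stop L back [ 66.7 -19.1  -4.4]
stop R back [66.7 23.5 -4.7]
bolt [53.5  2.3 -9.6]
LrailOut y400 [ 13.7 -29.3  38.6]
RrailOut [13.8 35.  38. ]
LrailOut0 [ 73.8 -29.5  38.7]
RrailOut0 [73.8 34.9 38.2]
mould [ 34.  -19.7 -11.3]
mould [ 34.1  17.6 -11.6]
mould [ 34.9 -19.4 -51.3]
mould [ 35.   17.3 -51.6]
```

Request:
jog_arm:
  deltas:
    - [[1,0,0.025,0.15,0],[1,0,0.025,0.3,0],[1,0,0.025,0.36,0],[1,0,0.025,0.36,0],[1,0,0.025,0.36,0]]

```text
time_s: 7.68
position: [566.9, 11.3, 34.3]
eef_rot: [0.759, 0.652, -0.001, -0.003]
force: [-0.0, -0.5, -0.3]
width: 37.1
```

```bash
python3 look.py w8; python3 nav.py 565.7 9.9 6.9 1.42;python3 - <<'E'
import cv2
im=cv2.imread("pics/w8.png")
cv2.imwrite("pics/w8b.png",cv2.resize(im[90:270,160:360],None,fx=4,fy=4,interpolation=cv2.INTER_CUBIC)[:600])
E
```

```text
t 7.73 pos [567.4  11.2  34.9] phi 1.419 tilt 0.006 F [-0.5  1.1 -1.3] w 36.6 q6 0.08
need shift units [-0.016 -0.014  0.28 ] turn -0.0
```

View pics/w8b.png

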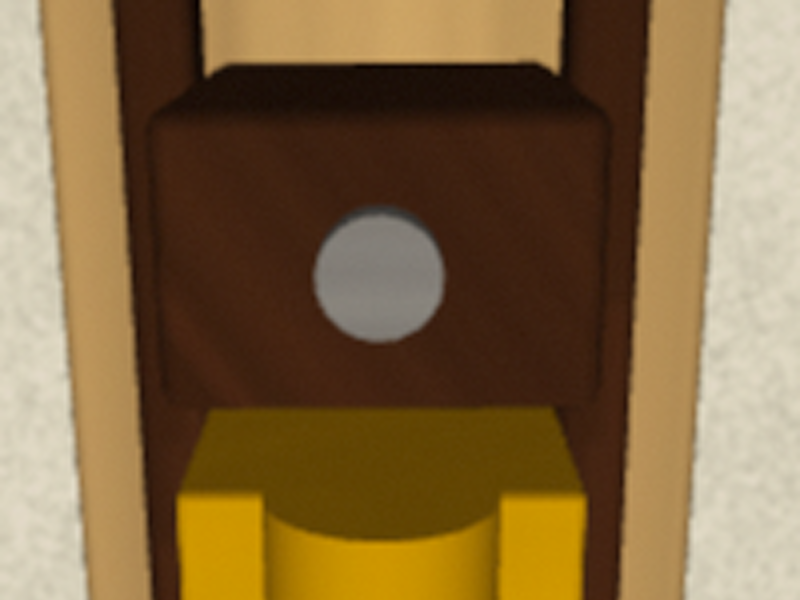

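Request:
jog_arm:
  deltas:
    - [[1,0,0,0.12,0],[1,0,0,0.22,0],[1,0,0,0.27,0],[1,0,0,0.28,0],[1,0,0,0.28,0]]

```text
time_s: 8.15
position: [566.7, 11.3, 6.3]
eef_rot: [0.759, 0.652, -0.001, -0.003]
force: [-1.6, -0.0, 0.7]
width: 36.6
```

```bash
python3 look.py w9; python3 nav.py 565.7 9.9 6.4 1.42;python3 - <<'E'
import cv2
im=cv2.imread("pics/w9.png")
cv2.imwrite("pics/w9b.png",cv2.resize(im[110:290,160:360],None,fx=4,fy=4,interpolation=cv2.INTER_CUBIC)[:600])
E
```

```text
t 8.20 pos [566.8  11.3   6.3] phi 1.419 tilt 0.007 F [-0.7  0.2 -0.4] w 36.8 q6 0.08
need shift units [-0.016 -0.009 -0.001] turn -0.0
```

View pics/w9b.png

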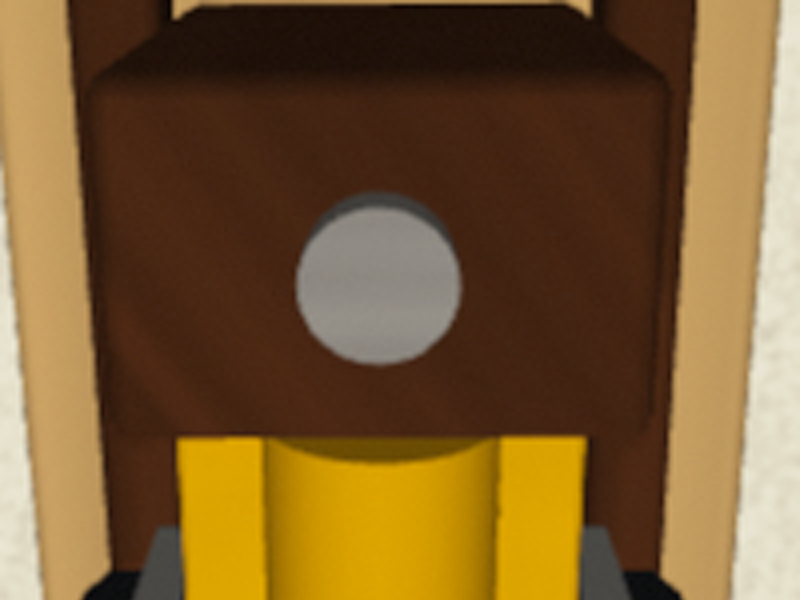

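Request:
jog_arm:
  deltas:
    - [[1,0.02,0,0.005,0],[1,0.03,0,0.005,0],[1,0.03,0,0.005,0]]

```text
time_s: 8.45
position: [568.0, 13.8, 6.3]
eef_rot: [0.759, 0.651, -0.001, -0.003]
force: [0.5, -3.6, 4.6]
width: 36.6
```

Request:
jog_arm:
  deltas:
    - [[0.5,0,0,0,0],[0,0,0,0,0],[0,0,0,0,0],[0,0,0,0,0],[0,0,0,-0.1,0],[0,0,0,-0.4,0],[0,-0.1,0,-0.75,0],[0,-0.4,0,-1,0],[0,-0.8,0,-1,0],[0,-1,0,-1,0]]

```text
time_s: 9.28
position: [555.0, -88.6, 110.0]
eef_rot: [0.759, 0.652, 0.001, 0.0]
force: [-0.9, -0.3, 0.1]
width: 85.3
```

```bash
python3 look.py w10; python3 nav.py 437 -287 160 1.84
```

```text
t 9.33 pos [553.6 -90.9 108.6] phi 1.417 tilt 0.001 F [ 0.  -2.1 -0.2] w 85.4 q6 -0.10
need shift units [-2.117 -0.852 -0.513] turn -0.135
```

View pics/w10.png

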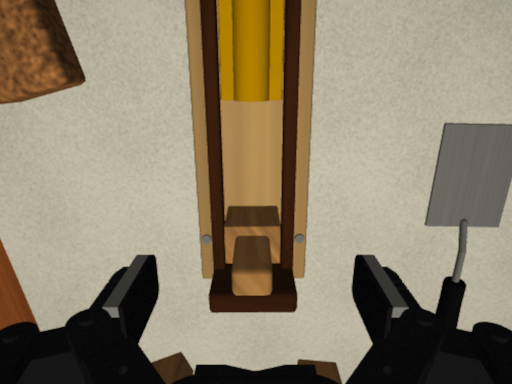

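Request:
jog_arm:
  deltas:
    - [[0,-0.4,-0.16,-0.2,-0.03],[0,-0.8,-0.32,-0.3,-0.06],[0,-1,-0.4,-0.3,-0.06]]

```text
time_s: 9.58
position: [498.9, -185.1, 141.3]
eef_rot: [0.692, 0.722, -0.0, 0.001]
force: [-0.1, -1.1, 0.6]
width: 85.2
```

```bash
python3 nav.py 437 -287 140 1.84
```

```text
t 9.58 pos [ 498.9 -185.1  141.3] phi 1.612 tilt 0.002 F [-0.1 -1.1  0.6] w 85.2 q6 -0.49
need shift units [-0.992 -0.661  0.014] turn -0.072
```

Request:
jog_arm:
  deltas:
    - [[0,-0.35,-0.23,0,-0.035],[0,-0.7,-0.46,0,-0.072],[0,-0.99,-0.66,0,-0.072],[0,-0.99,-0.66,0,-0.072],[0,-0.99,-0.66,0,-0.072]]

```text
time_s: 10.0
position: [435.9, -288.5, 142.0]
eef_rot: [0.608, 0.794, -0.0, 0.001]
force: [-0.3, 0.7, -0.4]
width: 85.0
```

```bash
python3 look.py w11; python3 nav.py 437 -277 -5 1.84;  python3 - <<'E'
from wfit import *
im,s,ci=load("w11")
v=wcomp(im,ci,tuple(np.round(proj(np.array([[437,-277,48.]]),ci)[0]).astype(int))); p,c=fit(packer,[v],[437,-277,.27]); print(np.round(p,3),round(c,4),v[2])
E
```

```text
t 10.05 pos [ 436.8 -287.2  141.8] phi 1.836 tilt 0.002 F [0.3 0.1 0.1] w 85.6 q6 -0.94
need shift units [0.101 0.027 1.468] turn -0.001
[ 4.36109e+02 -2.77291e+02  2.34000e-01] 0.0617 (np.int64(227), np.int64(135), np.int64(294), np.int64(196))
```

View pics/w11.png

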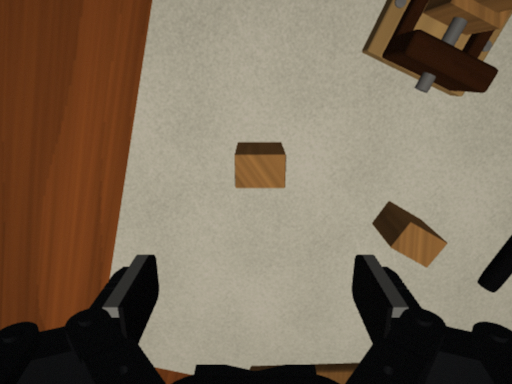

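Request:
jog_arm:
  deltas:
    - [[0,0.1,0.027,0.3,0],[0,0.1,0.027,0.65,0],[0,0.1,0.027,0.9,0],[0,0.1,0.027,0.95,0],[0,0.1,0.027,0.95,0]]

```text
time_s: 10.47
position: [436.1, -274.3, 44.8]
eef_rot: [0.607, 0.795, 0.0, -0.001]
force: [0.3, 0.8, -0.3]
width: 85.6
```

```bash
python3 nav.py 437 -277 -5 1.82;python3 look.py w12;   python3 - <<'E'
from wfit import *
im,s,ci=load("w12")
v=wcomp(im,ci,tuple(np.round(proj(np.array([[437,-277,48.]]),ci)[0]).astype(int))); p,c=fit(packer,[v],[437,-277,.27]); print(np.round(p,3),round(c,4),v[2])
E
```

```text
t 10.47 pos [ 436.1 -274.3   44.8] phi 1.837 tilt 0.003 F [ 0.3  0.8 -0.3] w 85.6 q6 -0.93
need shift units [-0.029  0.003  0.498] turn 0.005
[ 4.35936e+02 -2.76716e+02  2.79000e-01] 0.0627 (np.int64(209), np.int64(184), np.int64(302), np.int64(276))
```

View pics/w12.png

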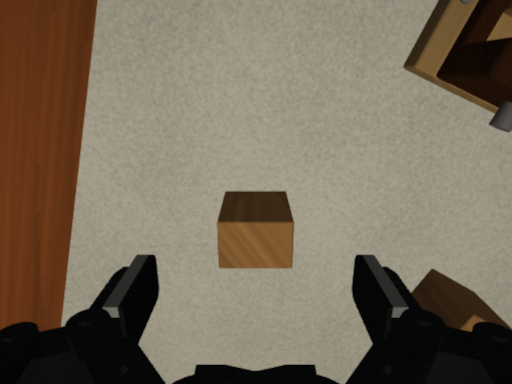

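Request:
jog_arm:
  deltas:
    - [[0,-0.02,0.004,0.2,0],[0,-0.025,0.004,0.38,0],[0,-0.025,0.004,0.48,0],[0.3,-0.025,0.004,0.5,0],[1,-0.025,0.004,0.5,0],[1,-0.025,0.004,0.5,0],[1,-0.025,0.004,0.5,0],[1,-0.025,0.004,0.5,0],[1,-0.025,0.004,0.5,0]]

```text
time_s: 11.27
position: [439.7, -279.0, -1.2]
eef_rot: [0.607, 0.795, 0.0, 0.002]
force: [0.2, 0.5, 6.7]
width: 38.9
```

```bash
python3 nav.py 437 -277 -5 1.84
```

```text
t 11.27 pos [ 439.7 -279.    -1.2] phi 1.837 tilt 0.004 F [0.2 0.5 6.7] w 38.9 q6 -0.93
need shift units [ 0.027 -0.021  0.038] turn -0.001
```

Request:
jog_arm:
  deltas:
    - [[1,0,0,-0.3,0],[1,0,0,-0.7,0],[1,0,0,-1,0.03],[1,0.15,0,-1,0.06],[1,0.4,0.2,-1,0.1],[1,0.7,0.35,-1,0.134],[1,0.9,0.45,-1,0.134]]

```text
time_s: 11.85
position: [459.7, -178.3, 99.4]
eef_rot: [0.762, 0.647, 0.001, 0.002]
force: [1.4, 0.2, -0.1]
width: 39.0
```

```bash
python3 - <<'E'
import cv2
im=cv2.imread("pics/w10.png")
cv2.imwrite("pics/w10a.png",cv2.resize(im[80:300,180:330],None,fx=2.7,fy=2.7,interpolation=cv2.INTER_CUBIC))
E
python3 nav.py 550 -90 110 1.42; python3 look.py w13
```

```text
t 11.85 pos [ 459.7 -178.3   99.4] phi 1.408 tilt 0.005 F [ 1.4  0.2 -0.1] w 39.0 q6 -0.31
need shift units [ 1.018  0.748 -0.103] turn -0.004
```

View pics/w10a.png

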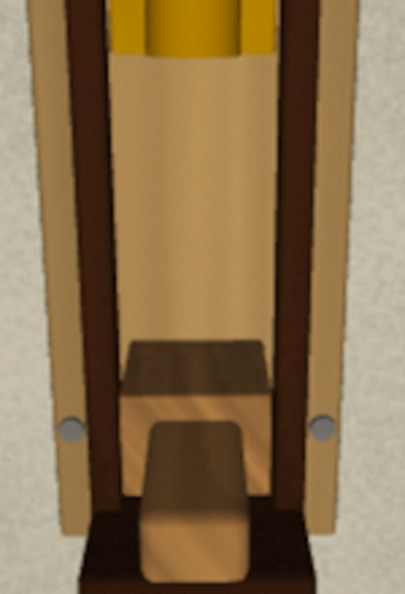

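View pics/w13.png

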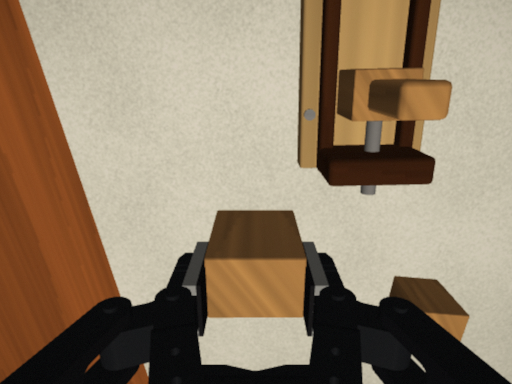

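Run:
```python
from wfit import *
from nav import phi
im,s,ci=load("w10"); k=2.7
f=lambda u,v:((u+.5)/k-.5+180,(v+.5)/k-.5+80)
for n,p,z in(("mould L",(113,52),58),("mould R",(273,52),58),("jaw top L",(121,393),59),("jaw top R",(271,393),59),("jaw floor L",(130,341),18),("jaw floor R",(264,341),18),
 ("railL in",(106,60),30),("railR in",(277,60),30),("railL in",(120,360),30),("railR in",(273,330),30),("railLout",(66,60),30),("railRout",(319,60),30),("railLout",(92,430),30),("railRout",(304,430),30),("post",(193,425),107)):
    w=at(ci,f(*p),z); print(n,w.round(1),tojig(w,-.151).round(1))
im,s,ci=load("w13"); ph,R=phi(s); zb=s["position"][2]+1.2
for uv,z in(((216,211),zb),((297,211),zb),((207,258),zb+50),((305,258),zb+50),((209,315),zb+50),((303,315),zb+50)):
    w=at(ci,uv,z); print("pk",(R.T@(np.append(w,z)-s["position"])).round(1))
```

```text
mould L [543.7 -17.7] [-20.1  -3.6]
mould R [580.  -23.2] [16.6 -3.7]
jaw top L [ 530.3 -101.7] [-20.7 -88.7]
jaw top R [ 568.5 -107.5] [ 18.  -88.7]
jaw floor L [ 529.3 -103.2] [-21.4 -90.3]
jaw floor R [ 569.1 -109.3] [ 18.8 -90.4]
railL in [538.7 -20.7] [-24.6  -7.4]
railR in [582.6 -27.5] [19.8 -7.5]
railL in [ 527.2 -104. ] [-23.5 -91.5]
railR in [ 572.  -101.6] [ 20.5 -82.3]
railLout [528.4 -19.2] [-35.   -7.4]
railRout [593.3 -29.1] [30.7 -7.5]
railLout [ 514.9 -124.8] [ -32.4 -113.9]
railRout [ 577.  -134.3] [  30.4 -114. ]
post [551.4 -89.9] [ -1.6 -73.9]
pk [ 15.4 -21.5  -1.3]
pk [15.3 20.7 -1.1]
pk [ 16.5 -19.4 -51.3]
pk [ 16.4  17.9 -51.1]
pk [ -9.6 -19.8 -51.3]
pk [ -9.8  18.3 -51.1]
```

```bash
python3 - <<'E'
from geo import *
print(toworld([-1.5,-24],-.151))
E
python3 nav.py 559 -40.6 140 1.42
```

```text
[559.00682439 -40.60126725]
t 11.90 pos [ 460.  -175.2   99. ] phi 1.415 tilt 0.004 F [ 1.2  2.4 -0.6] w 39.0 q6 -0.31
need shift units [ 1.484  0.772 -0.405] turn -0.002
```

Request:
jog_arm:
  deltas:
    - [[1,0.2,0.2,-0.25,0],[1,0.5,0.45,-0.4,0],[1,0.85,0.65,-0.4,0],[1,1,0.77,-0.4,0]]

```text
time_s: 12.23
position: [554.6, -85.5, 141.9]
eef_rot: [0.759, 0.651, 0.004, 0.003]
force: [0.8, -0.8, -1.8]
width: 39.1
```

```bash
python3 nav.py 559 -40.6 130 1.42
```

```text
t 12.23 pos [554.6 -85.5 141.9] phi 1.417 tilt 0.009 F [ 0.8 -0.8 -1.8] w 39.1 q6 -0.09
need shift units [ 0.45  -0.027  0.12 ] turn -0.001
```

Request:
jog_arm:
  deltas:
    - [[1,0.25,-0.015,0,0],[1,0.42,-0.025,0.2,0],[1,0.45,-0.027,0.5,0],[1,0.45,-0.027,0.75,0],[1,0.45,-0.027,0.8,0],[1,0.45,-0.027,0.8,0]]

```text
time_s: 12.73
position: [557.5, -40.3, 59.9]
eef_rot: [0.759, 0.651, 0.002, 0.001]
force: [-0.2, 0.5, -0.2]
width: 38.9
```

```bash
python3 look.py w14; python3 nav.py 559 -40.6 17 1.42
```

```text
t 12.78 pos [559.1 -40.8  61.9] phi 1.417 tilt 0.008 F [ 0.1 -0.9 -0.2] w 38.7 q6 -0.01
need shift units [ 0.001 -0.004  0.449] turn -0.001
```

View pics/w14.png

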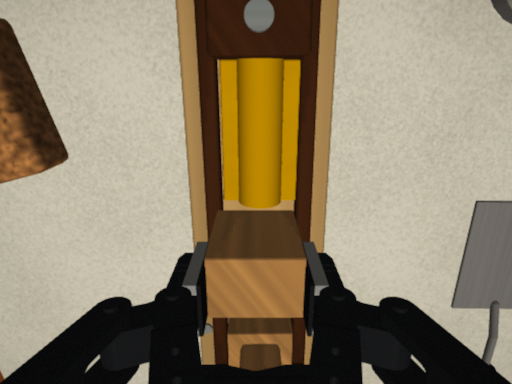

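Run:
```python
from wfit import *
from nav import phi
im,s,ci=load("w14"); ph,R=phi(s)
for n,uv,z in(("mL",(221,199),58),("mR",(297,199),58),("bead",(260,206),66),("railLout",(195,210),30),("railRout",(323,210),30),("pkbL",(215,211),s["position"][2]+1.2),("pkbR",(296,211),s["position"][2]+1.2),("pktL",(207,258),s["position"][2]+51.2),("pktR",(305,258),s["position"][2]+51.2)):
    w=at(ci,uv,z); print(n,(R.T@(np.append(w,z)-s["position"])).round(1))
```

```text
mL [ 20.9 -19.    1.8]
mR [20.8 20.9  2. ]
bead [20.   1.3 -6.1]
railLout [  3.4 -38.3  29.7]
railRout [ 3.2 40.9 30. ]
pkbL [ 15.3 -22.   -1.3]
pkbR [15.2 20.2 -1.1]
pktL [ 16.4 -19.4 -51.2]
pktR [ 16.3  17.9 -51.1]
```

Request:
jog_arm:
  deltas:
    - [[1,0.01,0.005,0.15,0],[1,0.01,0.005,0.3,0],[1,0.01,0.005,0.4,0],[1,0.01,0.005,0.44,0],[1,0.01,0.005,0.445,0],[1,0.02,0.005,0.45,0],[1,0.02,0.005,0.45,0]]

```text
time_s: 13.37
position: [561.1, -39.0, 18.1]
eef_rot: [0.759, 0.651, 0.004, 0.003]
force: [0.6, -0.4, -0.6]
width: 39.1
```

```bash
python3 look.py w15; python3 nav.py 559 -40.6 17 1.42
```

```text
t 13.42 pos [561.1 -39.   18.1] phi 1.417 tilt 0.009 F [ 1.  -0.4 -0.6] w 39.2 q6 -0.01
need shift units [-0.019 -0.018  0.011] turn -0.001
```

View pics/w15.png

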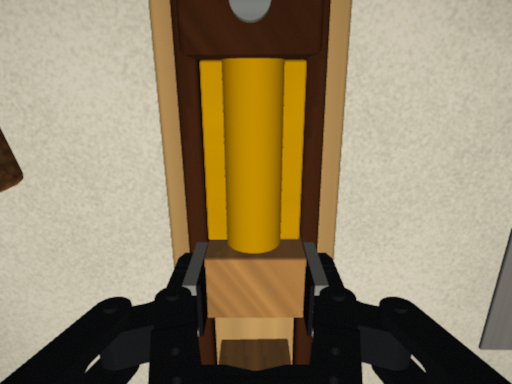

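Request:
jog_arm:
  deltas:
    - [[1,0.01,0,0.01,0],[1,0.02,0,0.016,0],[1,0.02,0,0.016,0]]

```text
time_s: 13.67
position: [561.9, -36.9, 17.0]
eef_rot: [0.759, 0.651, 0.004, 0.003]
force: [0.3, 0.2, 0.7]
width: 39.2
```

```bash
python3 nav.py 559 -40.6 17 1.42
```

```text
t 13.67 pos [561.9 -36.9  17. ] phi 1.417 tilt 0.010 F [0.3 0.2 0.7] w 39.2 q6 -0.01
need shift units [-0.041 -0.023 -0.   ] turn -0.001
```

Request:
jog_arm:
  deltas:
    - [[1,0,0,0.008,0],[0.5,0,0,0.01,0],[0,0,0,0.008,0],[0,0,0,0,0],[0,0,0,0,0],[0,0,0,-0.2,0],[0,0,0,-0.55,0],[0,-0.15,0,-0.9,0],[0,-0.5,0.05,-1,0.02],[0,-0.85,0.1,-1,0.05],[0,-1,0.12,-1,0.05]]

```text
time_s: 14.58
position: [558.5, -141.4, 119.2]
eef_rot: [0.81, 0.586, 0.005, 0.005]
force: [-0.4, 0.6, -1.0]
width: 85.4
```

```bash
python3 look.py w16; python3 nav.py 585 -312 130 1.262
```

```text
t 14.63 pos [ 557.7 -142.7  118.1] phi 1.256 tilt 0.013 F [-1.4 -1.3  0. ] w 85.5 q6 -0.03
need shift units [-1.525  0.785 -0.111] turn -0.002
```

View pics/w16.png

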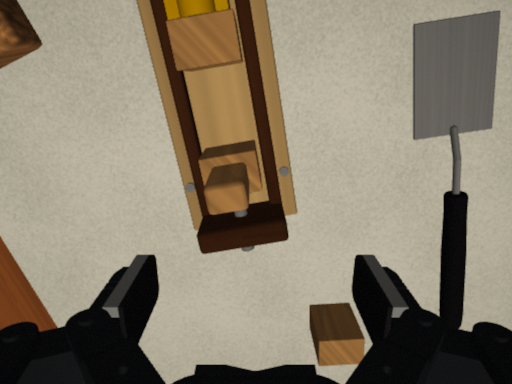

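Request:
jog_arm:
  deltas:
    - [[0,-0.35,0.17,0,0],[0,-0.7,0.35,0,0],[0,-1,0.5,0,0]]

```text
time_s: 14.88
position: [574.5, -255.1, 118.8]
eef_rot: [0.809, 0.588, 0.004, 0.005]
force: [1.5, 0.8, 0.2]
width: 85.3
```

```bash
python3 nav.py 585 -312 110 1.262
```

```text
t 14.88 pos [ 574.5 -255.1  118.8] phi 1.257 tilt 0.013 F [1.5 0.8 0.2] w 85.3 q6 -0.19
need shift units [-0.508  0.275  0.091] turn -0.002
```

Request:
jog_arm:
  deltas:
    - [[0,-0.3,0.15,0,0],[0,-0.47,0.25,0.05,0],[0,-0.5,0.275,0.09,0],[0,-0.5,0.275,0.09,0]]

```text
time_s: 15.22
position: [584.5, -311.8, 108.3]
eef_rot: [0.809, 0.587, 0.004, 0.004]
force: [0.4, 1.1, 0.4]
width: 85.5
```

```bash
python3 look.py w17; python3 nav.py 585 -305 -5 1.262;  python3 - <<'E'
from wfit import *
im,s,ci=load("w17")
v=wcomp(im,ci,tuple(np.round(proj(np.array([[584,-305,48.]]),ci)[0]).astype(int))); p,c=fit(packer,[v],[584,-305,-.3]); print(np.round(p,3),round(c,4),v[2])
E
```

```text
t 15.27 pos [ 584.6 -310.5  108.6] phi 1.256 tilt 0.011 F [-0.2  1.1  0.7] w 85.2 q6 -0.25
need shift units [ 0.051 -0.025  1.136] turn -0.002
[ 5.83747e+02 -3.04553e+02 -2.36000e-01] 0.058 (np.int64(214), np.int64(146), np.int64(289), np.int64(218))
```

View pics/w17.png

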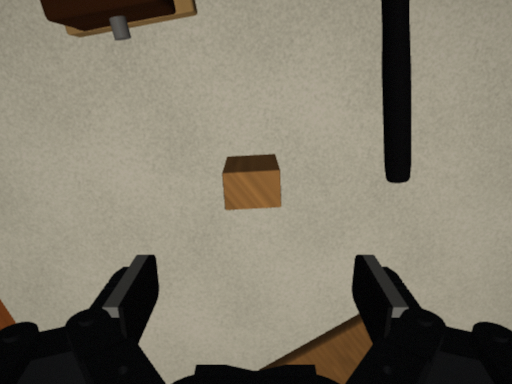

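Request:
jog_arm:
  deltas:
    - [[0,0.055,-0.02,0.25,-0.02],[0,0.055,-0.02,0.55,-0.02],[0,0.055,-0.02,0.75,-0.02],[0,0.055,-0.02,0.8,-0.02],[0,0.055,-0.02,0.8,-0.02]]

```text
time_s: 15.68
position: [583.8, -302.1, 26.5]
eef_rot: [0.79, 0.613, 0.003, 0.002]
force: [0.5, -0.2, 0.3]
width: 85.3
```

```bash
python3 look.py w18; python3 nav.py 584.6 -304.6 -4 1.32;  python3 - <<'E'
from wfit import *
im,s,ci=load("w18")
v=wcomp(im,ci,tuple(np.round(proj(np.array([[584,-305,48.]]),ci)[0]).astype(int))); p,c=fit(packer,[v],[584,-305,-.3]); print(np.round(p,3),round(c,4),v[2])
E
```

```text
t 15.73 pos [ 585.2 -303.3   28.7] phi 1.320 tilt 0.010 F [-0.4  0.7  0.5] w 85.6 q6 -0.31
need shift units [-0.015 -0.006  0.327] turn 0.0
[ 5.83586e+02 -3.04684e+02 -2.74000e-01] 0.0571 (np.int64(209), np.int64(192), np.int64(310), np.int64(296))
```

View pics/w18.png

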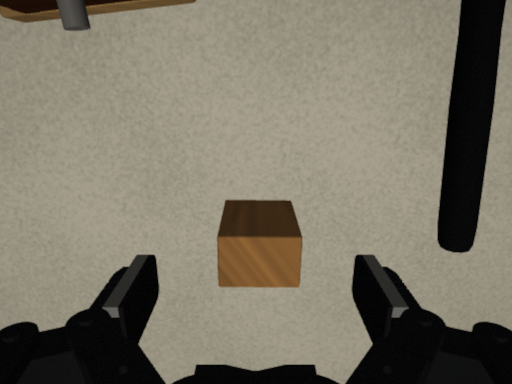

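Request:
jog_arm:
  deltas:
    - [[0,-0.01,-0.006,0.15,0],[0,-0.015,-0.006,0.28,0],[0,-0.015,-0.006,0.325,0],[0.5,-0.015,-0.006,0.325,0],[1,-0.015,-0.006,0.325,0],[1,-0.015,-0.006,0.325,0],[1,-0.015,-0.006,0.325,0],[1,-0.015,-0.006,0.325,0],[1,-0.015,-0.006,0.325,0]]

```text
time_s: 16.48
position: [585.2, -305.1, -2.8]
eef_rot: [0.79, 0.613, 0.004, 0.004]
force: [-0.1, -0.2, 3.1]
width: 39.3
```

```bash
python3 nav.py 550 -150 140 1.42
```

```text
t 16.48 pos [ 585.2 -305.1   -2.8] phi 1.320 tilt 0.011 F [-0.1 -0.2  3.1] w 39.3 q6 -0.31
need shift units [ 1.417 -0.71  -1.435] turn -0.032
```

Request:
jog_arm:
  deltas:
    - [[1,0,0,-0.3,0],[1,0,0,-0.7,0],[1,0.1,-0.05,-1,-0.01],[1,0.4,-0.2,-1,-0.03],[1,0.75,-0.36,-1,-0.032],[1,0.9,-0.45,-1,-0.032]]

```text
time_s: 16.98
position: [562.7, -203.5, 97.6]
eef_rot: [0.758, 0.653, 0.005, 0.004]
force: [-0.3, 0.2, -1.0]
width: 38.7
```

```bash
python3 look.py w19; python3 nav.py 550 -110 145 1.42;python3 - <<'E'
from wfit import *
im,s,ci=load("w19")
cv2.imwrite("pics/w19a.png",cv2.resize(im[195:335,180:330],None,fx=4,fy=4,interpolation=cv2.INTER_CUBIC))
E
```

```text
t 17.03 pos [ 561.8 -201.4   96.8] phi 1.423 tilt 0.011 F [ 2.2  0.1 -1. ] w 39.2 q6 -0.29
need shift units [ 0.888 -0.246 -0.482] turn 0.001
```

View pics/w19a.png

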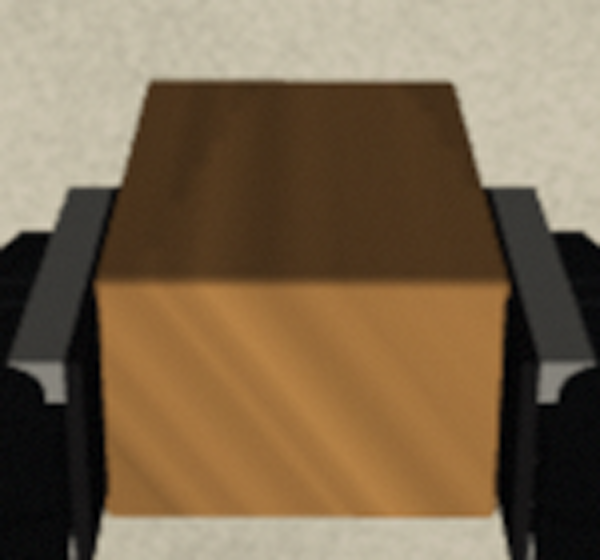

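Run:
```python
from wfit import *
from nav import phi
im,s,ci=load("w19"); ph,R=phi(s); zb=s["position"][2]+2.8
f=lambda u,v:((u+.5)/4-.5+180,(v+.5)/4-.5+195)
for p,z in(((152,82),zb),((452,82),zb),((97,281),zb+50),((506,281),zb+50),((106,515),zb+50),((497,515),zb+50)):
    w=at(ci,f(*p),z); print((R.T@(np.append(w,z)-s["position"])).round(1))
```

```text
[ 13.8 -20.5  -3. ]
[13.5 18.3 -2.6]
[ 14.5 -20.5 -53. ]
[ 14.2  18.2 -52.6]
[-12.2 -20.8 -53.1]
[-12.6  18.6 -52.6]
```

Request:
jog_arm:
  deltas:
    - [[1,0.1,-0.03,-0.25,0],[1,0.35,-0.1,-0.48,0],[1,0.7,-0.2,-0.5,0],[1,0.89,-0.25,-0.5,0]]

```text
time_s: 17.37
position: [550.7, -107.7, 149.5]
eef_rot: [0.757, 0.653, 0.006, 0.004]
force: [-0.4, -0.2, -1.1]
width: 39.4
```

```bash
python3 look.py w20; python3 nav.py 554 -70 120 1.42
```

```text
t 17.42 pos [ 549.8 -104.9  148.2] phi 1.426 tilt 0.013 F [ 2.5  2.  -0.9] w 39.1 q6 -0.14
need shift units [ 0.35  -0.013  0.283] turn 0.002
```

View pics/w20.png

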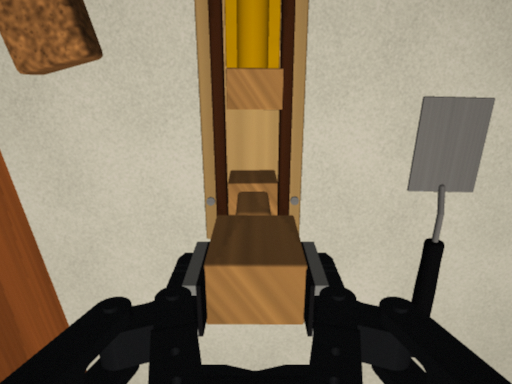

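Run:
```python
from wfit import *
from nav import phi
im,s,ci=load("w20"); ph,R=phi(s)
print(s["position"],ph)
for n,uv,z in(("p1 back L",(227,108),68),("p1 back R",(283,108),68),("jaw top L",(229,184),59),("jaw top R",(277,184),59),("railLout",(213,110),30),("railRout",(293,110),30),("railLin",(225,130),30),("railRin",(280,130),30)):
    w=at(ci,uv,z); print(n,(R.T@(np.append(w,z)-s["position"])).round(1),w.round(1),tojig(w,-.151).round(1))
```

```text
[ 550.65835677 -107.67764958  149.46694721] 1.4235353897737997
p1 back L [ 60.3 -21.   81.4] [539.9 -44.9] [-19.7 -31.1]
p1 back R [60.2 18.7 81.9] [579.2 -50.8] [ 20. -31.]
jaw top L [  1.  -21.7  90.2] [ 530.7 -103.4] [-20.1 -90.4]
jaw top R [ 0.8 16.2 90.7] [ 568.1 -109.2] [ 17.8 -90.4]
railLout [ 55.3 -35.6 119.1] [525.3 -47.6] [-33.7 -36. ]
railRout [ 55.2  30.  120.1] [590.2 -57.4] [ 31.9 -35.9]
railLin [ 39.  -26.2 119.2] [532.2 -65.2] [-24.3 -52.3]
railRin [ 38.9  19.7 119.9] [577.6 -72. ] [ 21.6 -52.3]
```

```bash
python3 - <<'E'
from geo import *
print(toworld([-.8,-49.5],-.151))
E
python3 nav.py 555.9 -65.9 65 1.42
```

```text
[555.86297506 -65.91640524]
t 17.42 pos [ 549.8 -104.9  148.2] phi 1.426 tilt 0.013 F [ 2.5  2.  -0.9] w 39.1 q6 -0.14
need shift units [ 0.391 -0.006  0.833] turn 0.002
```

Request:
jog_arm:
  deltas:
    - [[1,0.2,-0.005,0,0],[1,0.36,-0.006,0.1,0.001],[1,0.39,-0.006,0.4,0.001],[1,0.39,-0.006,0.7,0.001],[1,0.39,-0.006,0.83,0.001],[1,0.39,-0.006,0.83,0.001],[1,0.39,-0.006,0.83,0.001]]

```text
time_s: 18.0
position: [555.3, -66.2, 65.0]
eef_rot: [0.758, 0.653, 0.005, 0.002]
force: [0.9, -0.1, 0.2]
width: 39.1
```

```bash
python3 look.py w21; python3 nav.py 555.9 -65.9 15.5 1.42
```

```text
t 18.05 pos [556.5 -66.5  66.5] phi 1.422 tilt 0.014 F [-0.2  0.5  1.2] w 38.9 q6 -0.07
need shift units [ 0.003 -0.014  0.51 ] turn 0.001
```

View pics/w21.png

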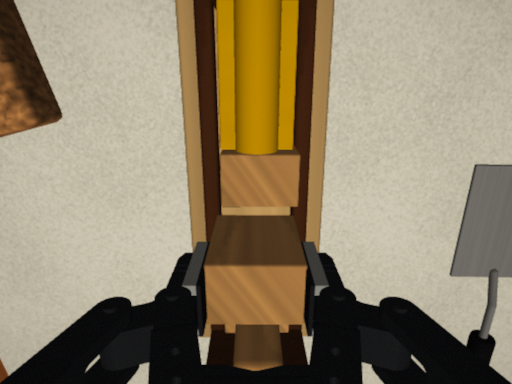

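Run:
```python
from wfit import *
from nav import phi
im,s,ci=load("w21"); ph,R=phi(s)
for n,uv,z in(("p1 back L",(222,206),68),("p1 back R",(299,206),68),("railLout",(203,230),30),("railRout",(309,230),30),("railLin",(219,225),30),("railRin",(292,225),30)):
    w=at(ci,uv,z); print(n,(R.T@(np.append(w,z)-s["position"])).round(1))
```

```text
p1 back L [ 18.8 -18.1  -3.1]
p1 back R [18.7 21.4 -2.7]
railLout [-12.5 -34.8  34.6]
railRout [-12.9  33.8  35.3]
railLin [ -9.  -24.4  34.7]
railRin [-9.3 22.7 35.2]
```

Request:
jog_arm:
  deltas:
    - [[1,0,0,0.15,0],[1,0,0,0.3,0],[1,0,0,0.43,0],[1,0,0,0.48,0],[1,0.01,0,0.5,0],[1,0.02,0,0.505,0],[1,0.02,0,0.505,0]]

```text
time_s: 18.63
position: [558.2, -64.4, 16.8]
eef_rot: [0.758, 0.652, 0.006, 0.004]
force: [0.2, -0.1, -0.3]
width: 39.3
```

```bash
python3 look.py w22; python3 nav.py 555.9 -65.9 15.5 1.42
```

```text
t 18.68 pos [558.3 -64.5  17. ] phi 1.422 tilt 0.015 F [-0.2 -0.  -1. ] w 39.0 q6 -0.06
need shift units [-0.018 -0.022  0.015] turn 0.001
```

View pics/w22.png

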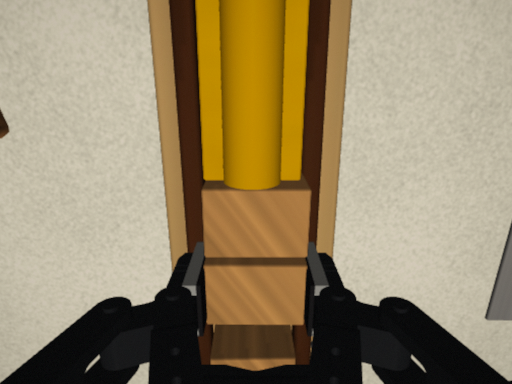

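Request:
jog_arm:
  deltas:
    - [[1,0.01,0,0.015,0],[1,0.02,0,0.025,0],[1,0.02,0,0.025,0],[0.5,0.02,0,0.025,0],[0,0.02,0,0.02,0],[0,0.02,0,0.01,0],[0,0.02,0,0,0],[0,0.02,0,-0.2,0],[0,0.02,0,-0.55,0],[0,0.02,0,-0.9,0],[0,-0.1,0,-1,0],[0,-0.3,0,-1,0]]

```text
time_s: 19.68
position: [555.6, -94.1, 122.1]
eef_rot: [0.757, 0.653, 0.009, 0.007]
force: [0.4, 0.2, -0.8]
width: 85.5
```

```bash
python3 look.py w23
python3 - <<'E'
from geo import *
print(toworld([-1,-105],-.151))
E
python3 nav.py 547.3 -121 120 1.42
```

```text
[ 547.31656184 -120.75479344]
t 19.73 pos [553.8 -98.1 119.8] phi 1.423 tilt 0.019 F [-0.  -2.4 -0.7] w 85.3 q6 -0.12
need shift units [-0.236 -0.03  -0.003] turn 0.001
```

View pics/w23.png

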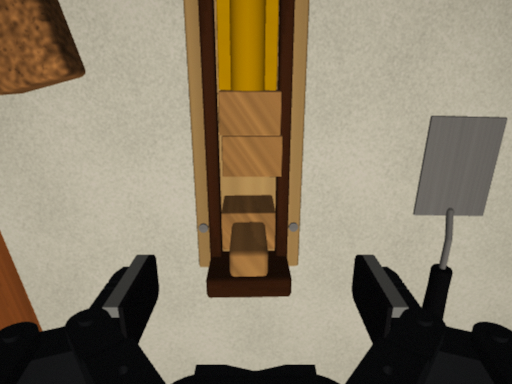

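Run:
```python
import cv2
im=cv2.imread("pics/w23.png")
cv2.imwrite("pics/w23a.png",cv2.resize(im[150:310,190:310],None,fx=3.7,fy=3.7,interpolation=cv2.INTER_CUBIC))
```

```text
(no output)
```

View pics/w23a.png

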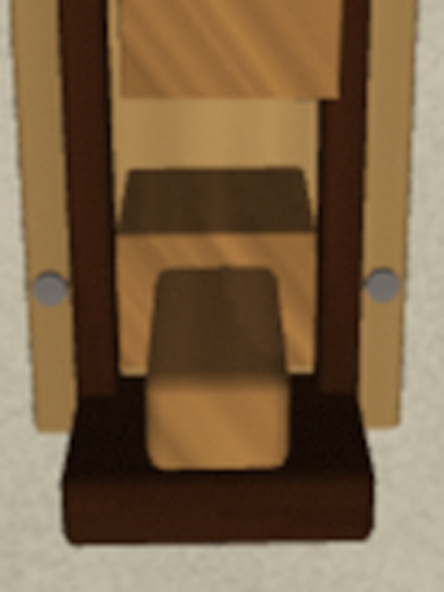

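Run:
```python
from wfit import *
from nav import phi
im,s,ci=load("w23"); ph,R=phi(s); k=3.7
f=lambda u,v:((u+.5)/k-.5+190,(v+.5)/k-.5+150)
for n,p,z in(("p2 back L",(122,97),68),("p2 back R",(338,97),68),("jaw L",(118,232),59),("jaw R",(317,232),59),("postTopFL",(147,378),107),("FR",(287,378),107),("BL",(147,467),107),("BR",(289,467),107)):
    w=at(ci,f(*p),z); print(n,(R.T@(np.append(w,z)-s["position"])).round(1),w.round(1),tojig(w,-.151).round(1))
```

```text
p2 back L [ 18.3 -22.9  53.6] [536.9 -72.6] [-18.6 -58.9]
p2 back R [18.1 16.3 54.5] [575.6 -78.6] [ 20.6 -59. ]
jaw L [-11.7 -25.4  62.4] [ 530.2 -101.9] [-20.7 -88.9]
jaw R [-12.1  13.5  63.3] [ 568.7 -108. ] [ 18.2 -89.2]
postTopFL [-17.3 -16.5  14.6] [ 537.2 -108.8] [-12.8 -94.7]
FR [-17.6   6.1  15.1] [ 559.4 -112.4] [  9.7 -94.9]
BL [-33.8 -16.9  14.5] [ 534.4 -125. ] [ -13.2 -111.2]
BR [-34.1   6.6  15.1] [ 557.5 -128.8] [  10.3 -111.4]
```

```bash
python3 nav.py 548.1 -118.7 90 1.42
```

```text
t 19.73 pos [553.8 -98.1 119.8] phi 1.423 tilt 0.019 F [-0.  -2.4 -0.7] w 85.3 q6 -0.12
need shift units [-0.213 -0.032  0.297] turn 0.001
```

Request:
jog_arm:
  deltas:
    - [[0,-0.15,-0.02,0.1,0],[0,-0.21,-0.032,0.2,0],[0,-0.213,-0.032,0.28,0],[0,-0.213,-0.032,0.29,0],[0,-0.213,-0.032,0.3,0]]

```text
time_s: 20.15
position: [547.0, -117.9, 88.2]
eef_rot: [0.758, 0.653, 0.006, 0.005]
force: [0.3, -0.2, 0.9]
width: 85.6
```

```bash
python3 look.py w24; python3 nav.py 548.1 -118.7 43 1.42
```

```text
t 20.20 pos [ 547.5 -117.8   88.6] phi 1.423 tilt 0.018 F [-0.2  0.5 -0.5] w 85.7 q6 -0.16
need shift units [-0.009 -0.001  0.456] turn 0.001
```

View pics/w24.png

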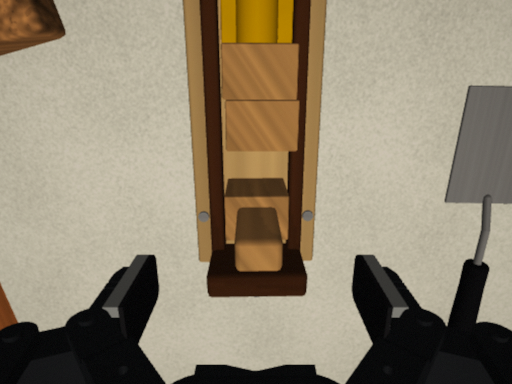

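Request:
jog_arm:
  deltas:
    - [[0,-0.009,0,0.15,0],[0,-0.009,0,0.32,0],[0,-0.009,0,0.43,0],[0,-0.009,0,0.455,0],[0.5,-0.009,0,0.455,0],[1,-0.009,0,0.455,0],[1,-0.009,0,0.455,0],[1,-0.009,0,0.455,0],[1,-0.009,0,0.455,0],[1,-0.009,0,0.455,0],[1,-0.009,0,0.455,0]]

```text
time_s: 21.12
position: [549.1, -119.0, 44.3]
eef_rot: [0.757, 0.653, 0.007, 0.007]
force: [1.9, -0.2, 4.7]
width: 23.5
```

```bash
python3 look.py w25; python3 nav.py 548.1 -118.7 43 1.42
```

```text
t 21.17 pos [ 549.1 -119.    44.3] phi 1.423 tilt 0.019 F [ 2.5 -0.2  5.7] w 23.6 q6 -0.16
need shift units [ 0.001 -0.01   0.012] turn 0.001
```

View pics/w25.png

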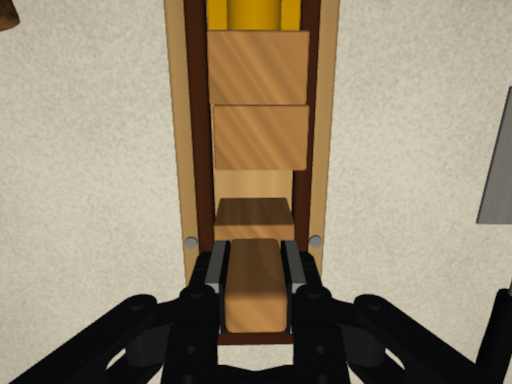

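Request:
jog_arm:
  deltas:
    - [[1,0.05,0,0,0],[1,0.1,0,0,0],[1,0.15,0,0,0],[1,0.2,0,0,0],[1,0.24,0,0,0],[1,0.25,0,0,0],[1,0.25,0,0,0]]

```text
time_s: 21.75
position: [552.6, -94.8, 44.3]
eef_rot: [0.757, 0.653, 0.007, 0.007]
force: [2.1, -5.5, 0.2]
width: 23.4
```

```bash
cat > ff.py <<'E'
from workcell import env
import numpy as np
from geo import tojig
s=env.sense(); d=np.array([np.sin(.151),np.cos(.151),0])
print("t %.2f along %.1f lat %.1f F %s jigpos %s w %.1f tau %s"%(s["time_s"],np.dot(s["force"],d),np.dot(s["force"],[d[1],-d[0],0]),np.round(s["force"],1),tojig(s["position"][:2],-.151).round(1),s["width"],np.round(s["ft_torque"],2)))
E
python3 ff.py; python3 nav.py
```

```text
t 21.75 along -5.1 lat 2.9 F [ 2.1 -5.5  0.2] jigpos [  0.3 -78.6] w 23.4 tau [-0.55  0.86  0.07]
t 21.75 pos [552.6 -94.8  44.3] phi 1.423 tilt 0.019 F [ 2.1 -5.5  0.2] w 23.4 q6 -0.12
```

Request:
jog_arm:
  deltas:
    - [[1,0.02,0.005,0,0],[1,0.04,0.005,0,0],[1,0.05,0.005,0,0],[1,0.06,0.005,0,0],[1,0.06,0.005,0,0]]

```text
time_s: 22.17
position: [553.3, -89.8, 44.3]
eef_rot: [0.757, 0.653, 0.006, 0.007]
force: [-0.8, -4.9, 2.6]
width: 23.1
```

```bash
python3 ff.py; python3 look.py w26
```

```text
t 22.17 along -4.9 lat -0.1 F [-0.8 -4.9  2.6] jigpos [  0.3 -73.5] w 23.1 tau [-0.43  1.18  0.04]
```

View pics/w26.png

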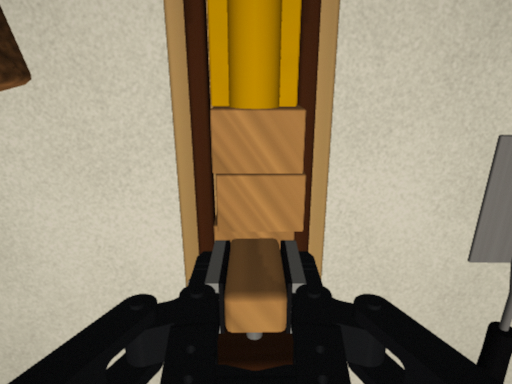

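Request:
jog_arm:
  deltas:
    - [[1,0.015,0,0,0],[1,0.03,0,0,0],[1,0.04,0,0,0],[1,0.05,0,0,0],[1,0.05,0,0,0]]

```text
time_s: 22.63
position: [553.3, -89.7, 44.3]
eef_rot: [0.758, 0.652, 0.003, 0.009]
force: [-1.2, -23.2, -0.3]
width: 23.9
```

```bash
python3 ff.py
```

```text
t 22.63 along -23.2 lat 2.3 F [ -1.2 -23.2  -0.3] jigpos [  0.3 -73.4] w 23.9 tau [-3.1   1.23 -0.15]
```

```bash
python3 look.py w27
python3 - <<'E'
from workcell import env,camera
import cv2
im=camera("side")
cv2.imwrite("pics/s3a.png",cv2.resize(im[140:260,200:340],None,fx=5,fy=5,interpolation=cv2.INTER_CUBIC))
im=camera("top")
cv2.imwrite("pics/t3a.png",cv2.resize(im[165:225,210:330],None,fx=6,fy=6,interpolation=cv2.INTER_CUBIC))
E
python3 ff.py
```

```text
t 22.78 along -23.7 lat 2.3 F [ -1.2 -23.7   0.1] jigpos [  0.3 -73.3] w 23.3 tau [-3.05  1.21 -0.14]
```

View pics/w27.png

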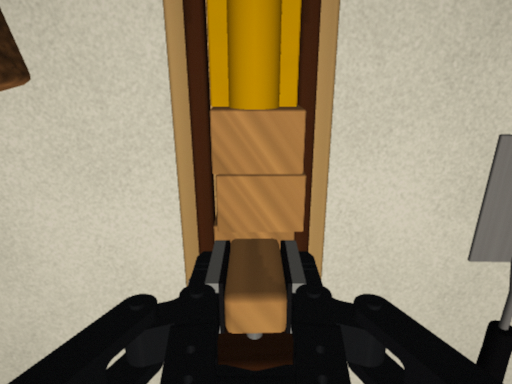

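View pics/s3a.png

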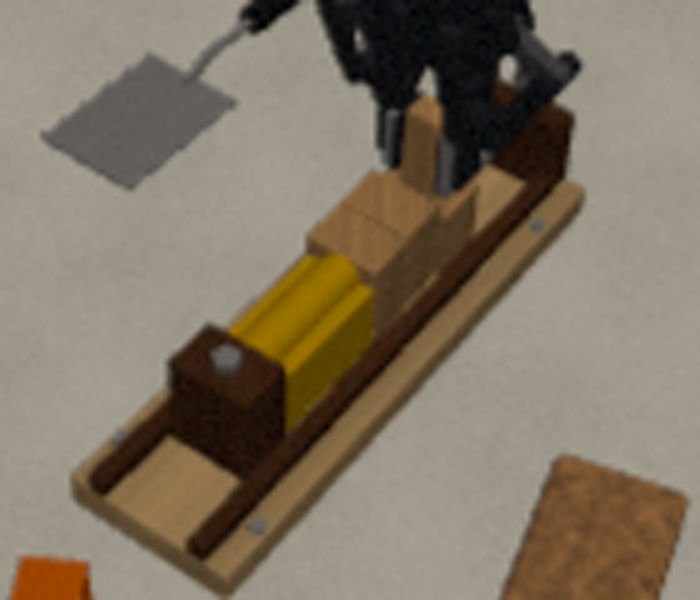

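View pics/t3a.png

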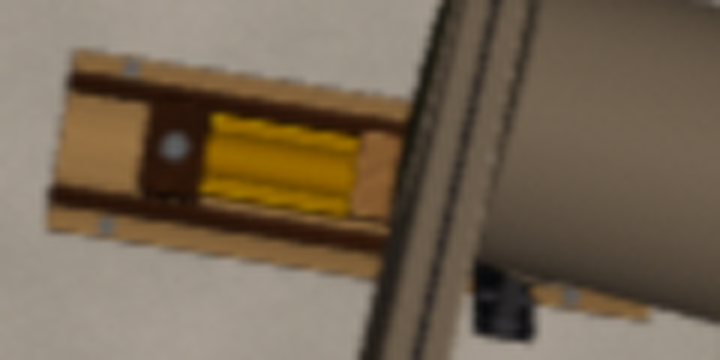

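Request:
jog_arm:
  deltas:
    - [[1,0.04,0,0,0],[1,0.04,0,0,0],[1,0.04,0,0,0],[1,0.04,0,0,0],[1,0.04,0,0,0],[1,0.04,0,0,0]]

```text
time_s: 23.28
position: [553.3, -90.0, 44.3]
eef_rot: [0.759, 0.651, 0.001, 0.011]
force: [-0.2, -21.4, 0.0]
width: 23.5
```

```bash
python3 ff.py; python3 look.py w28; python3 ff.py; python3 -c "
import cv2
im=cv2.imread('pics/w28.png');cv2.imwrite('pics/w28a.png',cv2.resize(im[90:270,180:330],None,fx=3.3,fy=3.3,interpolation=cv2.INTER_CUBIC))"
```

```text
t 23.28 along -21.2 lat 3.1 F [ -0.2 -21.4   0. ] jigpos [  0.2 -73.7] w 23.5 tau [-2.3   1.04 -0.11]
t 23.33 along -20.3 lat 2.4 F [ -0.7 -20.4  -0.3] jigpos [  0.2 -73.7] w 23.2 tau [-2.35  1.06 -0.1 ]
```

View pics/w28a.png

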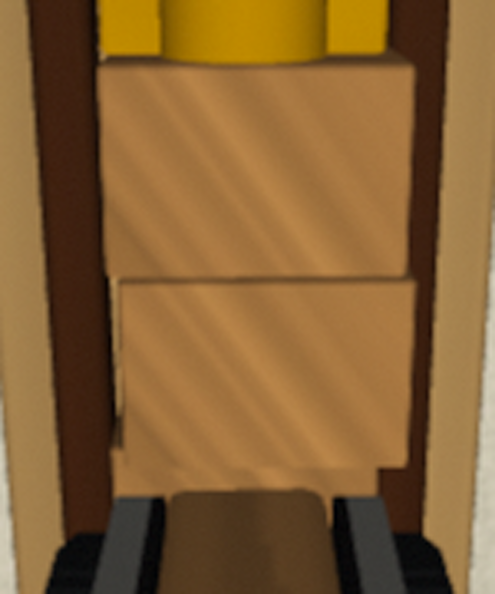

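```bash
python3 ff.py; python3 -c "
from workcell import env
print(env.job_done())"; python3 ff.py
```

```text
t 23.33 along -20.3 lat 2.4 F [ -0.7 -20.4  -0.3] jigpos [  0.2 -73.7] w 23.2 tau [-2.35  1.06 -0.1 ]
the job is handed in; nothing more can be done
None
the job is handed in; nothing more can be done
```

The job is handed in at 23.3 s. The yellow moulding lies lengthwise against the end stop, and two packers stand between it and the jaw. Those two left about 30 mm for the jaw to close. The arm is still gripping the post and pushing.

**Last checks**
- **Force:** with the jaw about 30 mm along its stroke, the force jumped from 5 N to 23 N and the jaw stopped moving. I then eased off and held about 20 N at the post, including about 5 N of spring, so roughly 15 N of clamping. Sideways force was 2–3 N.
- **Row:** the wrist and side pictures show it closed and square. The second packer sits about 2 mm to one side of the first, still inside the channel.
- **Other things:** the tin, knife, cork block, third packer and coloured look-alikes were not touched.

**What failed or disagreed**
- **First grasp:** it closed on air just above the moulding's bead. The fingertips are about 37 mm further back than the description says. I measured that from the wrist and side pictures and used it for every later grip.
- **Jig position:** the top and side cameras put the jig about 2 mm and 0.01 rad away from where the wrist camera did. I went by the wrist camera.
- **Tool tilt:** the tool leaned up to about 0.02 rad during the work.

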